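# Load the open chip packages into the bonding carrier and cover it

## Task

Get the carrier ready for the wire bonder: put each of the three open chip packages flat into the pocket of the nest that fits its size, setting it down without dropping it, and leave the two sealed packages (the ones with a metal lid) where they lie. When all three are in, put the dust cover over the nests so that it stands fully down on the carrier plate all round.

Things in the scene. Friction and masses are not known exactly. Their poses are not given: they have to be found in the camera images.
- carrier: carrier base plate: bright aluminium plate 120 (x) x 240 (y) x 6 mm lying on the bench, with three grey nests in a row along y (row 76 x 196 mm). It is fixed. Origin: centre of its underside, on the bench top; z up; upper face 6 mm above it. The cover belongs over the row of nests, long side along y, standing on this upper face.
- nest_large: nest for the large package: grey insert 76 (x) x 56 (y) x 8 mm fixed on the carrier, one dark-floored rectangular pocket in its centre, long side along x: 60 x 40 mm at its floor, bevelled out to 67 x 47 mm at the rim. Floor 2 mm, rim 8 mm above the origin (centre of the underside, on the carrier's upper face; z up). The nests stand 70 mm apart along the carrier's y, in any order.
- nest_medium: nest for the medium package: grey insert 76 (x) x 56 (y) x 8 mm fixed on the carrier, one dark-floored rectangular pocket in its centre, long side along x: 48 x 34 mm at its floor, bevelled out to 55 x 41 mm at the rim. Floor 2 mm, rim 8 mm above the origin (centre of the underside, on the carrier's upper face; z up). The nests stand 70 mm apart along the carrier's y, in any order.
- nest_small: nest for the small package: grey insert 76 (x) x 56 (y) x 8 mm fixed on the carrier, one dark-floored rectangular pocket in its centre, long side along x: 36 x 28 mm at its floor, bevelled out to 43 x 35 mm at the rim. Floor 2 mm, rim 8 mm above the origin (centre of the underside, on the carrier's upper face; z up). The nests stand 70 mm apart along the carrier's y, in any order.
- open_large: large open chip package: white ceramic block 52 (x) x 32 (y) x 15 mm, OPEN on top: a rectangular cavity with a dark chip on its floor. Gold leads 4 mm long, 8 to 9 mm above the underside, on its two short ends (x); grip it across the 32 mm (y). Loose, lies flat. Origin: centre of its underside; z up. 45 to 95 g.
- sealed_large: large sealed chip package: white ceramic block 52 (x) x 32 (y) x 15 mm, SEALED: a flat gold-coloured metal lid closes its whole top; else like the open one. Gold leads 4 mm long, 8 to 9 mm above the underside, on its two short ends (x); grip it across the 32 mm (y). Loose, lies flat. Origin: centre of its underside; z up. 45 to 95 g.
- open_medium: medium open chip package: white ceramic block 40 (x) x 26 (y) x 15 mm, OPEN on top: a rectangular cavity with a dark chip on its floor. Gold leads 4 mm long, 8 to 9 mm above the underside, on its two short ends (x); grip it across the 26 mm (y). Loose, lies flat. Origin: centre of its underside; z up. About 46 g.
- sealed_medium: medium sealed chip package: white ceramic block 40 (x) x 26 (y) x 15 mm, SEALED: a flat gold-coloured metal lid closes its whole top; else like the open one. Gold leads 4 mm long, 8 to 9 mm above the underside, on its two short ends (x); grip it across the 26 mm (y). Loose, lies flat. Origin: centre of its underside; z up. About 46 g.
- open_small: small open chip package: white ceramic block 28 (x) x 20 (y) x 15 mm, OPEN on top: a rectangular cavity with a dark chip on its floor. Gold leads 4 mm long, 8 to 9 mm above the underside, on its two short ends (x); grip it across the 20 mm (y). Loose, lies flat. Origin: centre of its underside; z up. About 30 g.
- cover: dust cover: black plastic hood open below, 96 (x) x 216 (y) x 27 mm outside, walls and top 3 mm, lying open side down. Bright metal bar handle on its top, centred, on posts 34 mm either side of the middle: bar 14 mm wide (x), 84 mm long (y), from 40 to 52 mm above the origin; grip it across the 14 mm. Loose, 0.15 to 0.31 kg. Origin: centre of its lower edge plane; z up.

How it is judged:
On the way:
1. the three open packages lie in their own nests, with the cover still off (horizontal distance between open_large and nest_large below 0.009 m and z of open_large in the frame of nest_large below 0.005 m and angle between each of open_large, open_medium, open_small's own z axis and vertical below 0.1 rad and linear speed of each of open_large, open_medium, open_small below 0.03 m/s and horizontal distance between open_medium and nest_medium below 0.009 m and z of open_medium in the frame of nest_medium below 0.005 m and horizontal distance between open_small and nest_small below 0.009 m and z of open_small in the frame of nest_small below 0.005 m and horizontal distance between cover and carrier above 0.06 m), for 0.2 s.
At the end, for the whole second after the job is handed in: open packages flat in their own nests (centres within 9 mm, underside under 5 mm above the nest's); cover over the nests on the plate (centres within 15 mm, edge within 2.5 mm of the plate, tilt under 0.04 rad); all at rest; sealed packages within 30 mm of their start (horizontal distance between open_large and nest_large below 0.009 m and z of open_large in the frame of nest_large below 0.005 m and angle between each of open_large, open_medium, open_small's own z axis and vertical below 0.1 rad and linear speed of each of open_large, open_medium, open_small, cover below 0.03 m/s and horizontal distance between open_medium and nest_medium below 0.009 m and z of open_medium in the frame of nest_medium below 0.005 m and horizontal distance between open_small and nest_small below 0.009 m and z of open_small in the frame of nest_small below 0.005 m and horizontal distance between cover and carrier below 0.015 m and z of cover in the frame of carrier below 0.0085 m and angle between cover's own z axis and vertical below 0.04 rad and distance of each of sealed_large, sealed_medium from where it was at the start of the episode below 0.03 m); the robot touches nothing.
It fails at once if the large open package is dropped (falls freely at more than 0.6 m/s, about 18 mm) (contact force between open_large and anything else below 0.02 N and linear speed of open_large above 0.6 m/s).
It fails at once if the medium open package is dropped (falls freely at more than 0.6 m/s, about 18 mm) (contact force between open_medium and anything else below 0.02 N and linear speed of open_medium above 0.6 m/s).
It fails at once if the small open package is dropped (falls freely at more than 0.6 m/s, about 18 mm) (contact force between open_small and anything else below 0.02 N and linear speed of open_small above 0.6 m/s).
It fails at once if the large sealed package is moved more than 30 mm (distance of sealed_large from where it was at the start of the episode above 0.03 m).
It fails at once if the medium sealed package is moved more than 30 mm (distance of sealed_medium from where it was at the start of the episode above 0.03 m).
It also fails if it takes over 104 s, if anything falls off the work surface, if the arm or the gripper's body presses on something with over 40 N, if the wrist force passes 120 N, or if a joint passes its speed limit or range.

## Robot

A 7-joint arm with a two-finger parallel gripper is mounted at the origin on a cart in front of the work surface, level with it; the furniture and walls round the work are solid. World frame = base frame: x ahead of the robot, y to its left, z up, the work surface at z = 0. Lengths are in m, angles in rad, forces in N, time in s.
With the tool pointing down it reaches from about 0.425 to 0.875 m from the base axis. Payload 4.7 kg.
Tool frame: the origin (TCP) lies on the centre line of the jaws, within the pads' length; the fingertips stand 19 mm ahead of it and the grasp point (between the pads) is the TCP (ctrl.nose_length is the distance from the TCP to the fingertips, in m); z points along the fingers, x is the direction in which the jaws open and shut, and the axes are right-handed (so a half turn about z gives the same grasp; the last joint's range is limited). The gripper opens to 87 mm and grips with 3 to 60 N. Pads are 19 mm wide; open, the fingers measure 117 mm over their backs; the gripper's body (75 mm by 190 mm) begins 51 mm behind the grasp point.
Start: joints at [1.217, 0.321, -0.07, 1.45, 0.023, 1.371, -0.057], TCP at [0.234, -0.607, 0.213] pointing down, gripper open.
Joint ranges: [-2.86, 2.86], [-0.3, 2.09], [-1.38, 1.24], [0.06, 2.45], [-1.56, 4.7], [0.09, 2.05], [-2.69, 2.69]. Speed limits (rad/s): [2.57, 2.57, 3.14, 3.14, 3.14, 3.14, 3.14].

## Interface

Orientations are given as a rotation vector (axis times angle).
In Python, from bench import ctrl gives the robot as it stands. The module is installed in compiled form; this text tells all that it offers.
- The arm moves only by the shell command python3 -m crank 'ROWS' [OPENING] [FORCE]. ROWS is a JSON object of lists of equal length, an entry for each row: "dp": the shift along the tool's x, y, z in cm, a list of three; "delta_rot": the turn, a rotation vector about the tool's x, y, z in rad, a list of three. In form: {"dp": [[x, y, z], ...], "delta_rot": [[rx, ry, rz], ...]}. A call has exactly 8 rows; each row shifts and turns the commanded pose from where the row before left it, along the tool's axes as they then stand; what a row does not reach is not made up. A row lasts 1/10 s, in which the tool goes at most 50 mm and 8.59 degrees, less where a joint would pass 70% of its speed; a pose out of reach is approached as far as the arm can. A call with a gripper value outside its range is refused whole. OPENING is the finger opening in cm, from 0 to 8.7, set as the call begins (- or left out, the last holds). The fingers move at their own pace and stop on an object; FORCE is the grip in N (left out, the last holds). Time passes only in rows, so rows that do not move let the fingers close, or fill a call up. It gives the time, the measured TCP pose, the force and the opening at its end, in the units of the state.
- ctrl.get_state(): the state, without advancing time (a new reading comes with each control period).
- ctrl.get_image(name): name is "scene" or "top" or "wrist"; returns the picture (400x640x3 uint8, blue, green, red); there is no depth.
- ctrl.camera_info(name): a dict with "camera_matrix" (3x3 intrinsics, pixels), "xyz" and "orientation" of the camera in the world. Camera axes: x right, y down, z forward; pixel columns grow to the right and rows downward; lengths in m; the calibration is good to about 2 mm. The wrist camera is an equidistant fisheye: a pixel r from the principal point sees the ray r / f radians off the axis. A picture is of the moment at which its call begins: read the wrist's pose just before it. camera_info takes no time and is no camera call; for the wrist camera it gives the pose at the moment of the call.
- ctrl.close_job(): hands the job in, once; it reports no verdict.
The state is a dict: "time": time; "joint_positions": joint angles; "qd": joint speeds; "joint_torque": joint torques, N m; "position": TCP position; "tool_rot": TCP orientation; "ft_force": force on the tool from outside, world axes, zero at the start; "torque": the same for the moment, N m; "grip_width": opening from 0.0 (shut) to 1.0 (fully open).
Only numpy, scipy, OpenCV 4.12 (cv2) and the standard library are available. Lean on these libraries where they do the work, as an engineer would, in place of code of your own. Each camera call takes 0.05 s, during which the arm holds its last target.

## Working session

There is one attempt and no reset: what is moved stays moved. The work goes in short steps, Python scripts to look and compute and a shell command to move; the robot and the scene stay as the last step left them, time stands still between calls to the robot, and variables do not carry over. Pictures are saved under pics/ and viewed, and the job is handed in when it is done.

```bash
mkdir -p pics; python3 - <<'E'
from bench import ctrl
import cv2
print(ctrl.get_state())
for n in("scene","top","wrist"):
    print(n,ctrl.camera_info(n)); cv2.imwrite(f"pics/{n}0.png",ctrl.get_image(n))
E
```

```text
{'time': 0.0, 'joint_positions': array([ 1.21714521,  0.32181713, -0.07006848,  1.45165647,  0.0226022 ,
        1.3708113 , -0.05687157]), 'qd': array([ 1.42033209e-03, -4.31367957e-05, -6.14373530e-04,  1.03807028e-03,
        1.16015189e-03, -3.36452898e-04, -4.97976351e-04]), 'joint_torque': array([-6.43280032e-05, -4.91282129e+01, -4.04140949e-01, -3.12525022e+01,
       -6.39184099e-02,  4.36723139e-02,  2.02231736e-04]), 'position': array([ 0.23342432, -0.60603191,  0.21237453]), 'tool_rot': array([-2.58938641e+00,  1.77720547e+00,  2.55727418e-03]), 'ft_force': array([ 0.73406134, -0.16786799,  0.6528018 ]), 'torque': array([0.00679216, 0.06704451, 0.02508731]), 'grip_width': 1.0017436037810294}
scene {'camera_matrix': array([[496.35065377,   0.        , 315.83181157],
       [  0.        , 496.35065377, 191.88501841],
       [  0.        ,   0.        ,   1.        ]]), 'xyz': array([-0.23689372,  0.49049834,  0.98093438]), 'orientation': array([-1.38632039,  2.20710154, -0.89116351])}
top {'camera_matrix': array([[445.52542088,   0.        , 318.08534129],
       [  0.        , 445.52542088, 200.61615098],
       [  0.        ,   0.        ,   1.        ]]), 'xyz': array([0.2530318 , 0.05707328, 1.31919079]), 'orientation': array([-2.14220974,  2.05917263, -0.23929787])}
wrist {'camera_matrix': array([[309.70691629,   0.        , 321.72691021],
       [  0.        , 309.70691629, 203.22989739],
       [  0.        ,   0.        ,   1.        ]]), 'xyz': array([ 0.30580273, -0.57886868,  0.38373231]), 'orientation': array([ 2.38937967, -1.63851183, -0.23820471])}
```

View pics/scene0.png

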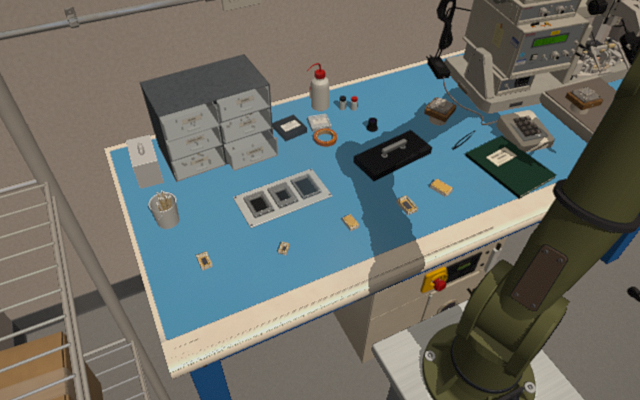

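View pics/top0.png

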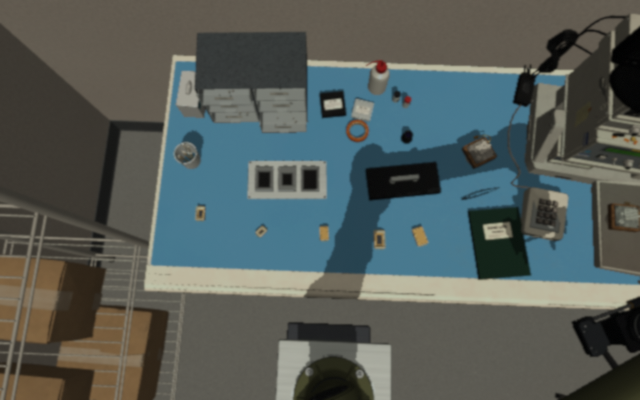

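View pics/wrist0.png

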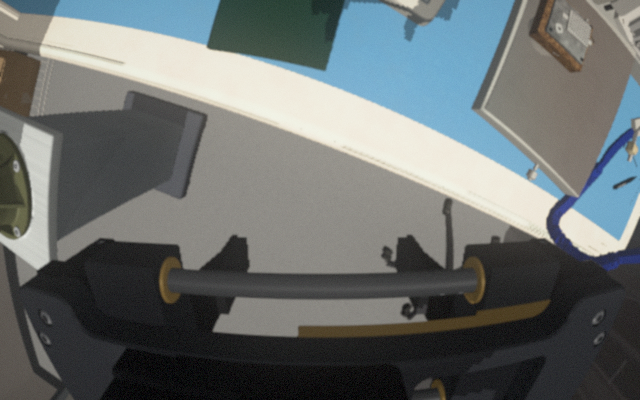

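```bash
cat > h.py <<'E'
import numpy as np, cv2
from scipy.spatial.transform import Rotation as R
def ray(info,uv,fish=False):
    uv=np.atleast_2d(np.asarray(uv,float)); K=np.array(info["camera_matrix"])
    d=(uv-K[:2,2])/np.array([K[0,0],K[1,1]])
    if fish:
        r=np.linalg.norm(d,axis=1,keepdims=True); s=np.where(r>1e-9,np.sin(r)/np.maximum(r,1e-9),1)
        v=np.hstack([d*s,np.cos(r)])
    else: v=np.hstack([d,np.ones((len(d),1))])
    return R.from_rotvec(info["orientation"]).apply(v)
def onplane(info,uv,z,fish=False):
    v=ray(info,uv,fish);o=np.array(info["xyz"])
    return o+v*((z-o[2])/v[:,2:3])
def rectify(img,info,x0,x1,y0,y1,z,s,fish=False):
    """orthophoto at height z; s px/m ; up=+x, left=+y"""
    nx=int((x1-x0)*s);ny=int((y1-y0)*s)
    X=x1-(np.arange(nx)+.5)/s;Y=y1-(np.arange(ny)+.5)/s
    YY,XX=np.meshgrid(Y,X)
    P=np.stack([XX,YY,np.full_like(XX,z)],-1).reshape(-1,3)-np.array(info["xyz"])
    c=R.from_rotvec(info["orientation"]).inv().apply(P);K=np.array(info["camera_matrix"])
    if fish:
        rr=np.hypot(c[:,0],c[:,1]);th=np.arctan2(rr,c[:,2]);f=th/np.maximum(rr,1e-9)
    else: f=1/c[:,2]
    u=(K[0,2]+K[0,0]*c[:,0]*f).reshape(nx,ny).astype(np.float32);v=(K[1,2]+K[1,1]*c[:,1]*f).reshape(nx,ny).astype(np.float32)
    return cv2.remap(img,u,v,cv2.INTER_LINEAR)
E
python3 - <<'E'
from bench import ctrl
from h import *
i=ctrl.camera_info("top");im=cv2.imread("pics/top0.png")
for n,p,z in[("L1",(201,213),.015),("s",(261,231),.015),("m",(324,232),.015),("L",(379,239),.015),("SL",(420,236),.015),("car",(287,180),.014),("cov",(403,180),.05)]:
    print(n,onplane(i,p,z).round(3))
print([onplane(i,p,z).round(3).tolist() for p,z in [((248,163),.006),((326,161),.006),((248,199),.006),((326,199),.006),((366,168),.027),((439,163),.027),((441,192),.027),((367,199),.027)]])
cv2.imwrite("pics/t1.png",cv2.resize(im[155:255,185:445],None,fx=3,fy=3,interpolation=cv2.INTER_CUBIC))
s=cv2.imread("pics/scene0.png");cv2.imwrite("pics/s1.png",cv2.resize(s[130:275,190:460],None,fx=2.9,fy=2.9,interpolation=cv2.INTER_CUBIC))
E
```

```text
L1 [[0.502 0.411 0.015]]
s [[0.455 0.228 0.015]]
m [[0.46  0.042 0.015]]
L [[ 0.445 -0.121  0.015]]
SL [[ 0.459 -0.242  0.015]]
car [[0.615 0.16  0.014]]
cov [[ 0.619 -0.185  0.05 ]]
[[[0.667, 0.284, 0.006]], [[0.683, 0.044, 0.006]], [[0.553, 0.275, 0.006]], [[0.562, 0.04, 0.006]], [[0.659, -0.078, 0.027]], [[0.683, -0.299, 0.027]], [[0.593, -0.303, 0.027]], [[0.562, -0.082, 0.027]]]
```

View pics/t1.png

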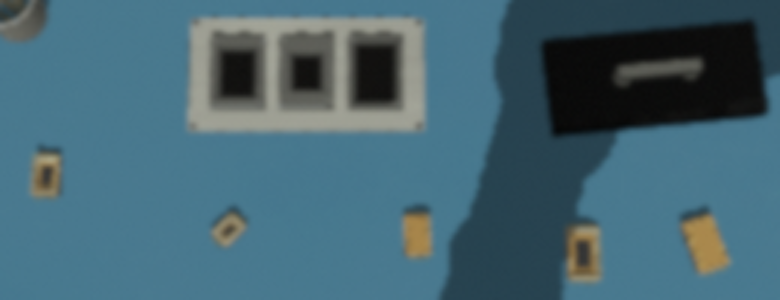

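View pics/s1.png

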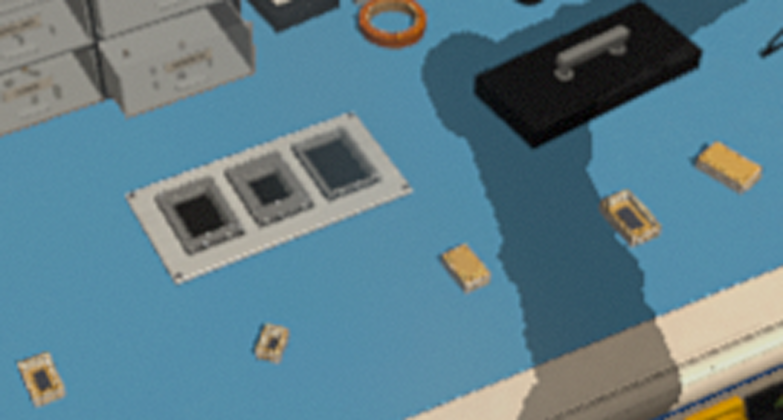

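```bash
python3 -m crank '{"dp":[[0,0,0],[0,0,0],[0,0,0],[-4,-1.8,0],[-4,-1.8,0],[-4,-1.8,0],[-4,-1.8,0],[-4,-1.8,0]],"delta_rot":[[0,0,0.123],[0,0,0.123],[0,0,0.122],[0,0,0],[0,0,0],[0,0,0],[0,0,0],[0,0,0]]}'
python3 -m crank '{"dp":[[-4,-1.8,0.7],[-4,-1.8,0.7],[-4,-1.8,0.7],[-4,-1.8,0.7],[-4,-1.8,0.7],[-4,-1.8,0.7],[-4,-1.8,0.7],[0,0,0.6]],"delta_rot":[[0,0,0],[0,0,0],[0,0,0],[0,0,0],[0,0,0],[0,0,0],[0,0,0],[0,0,0]]}'
cat > snap.py <<'E'
import sys,pickle
from bench import ctrl
from h import *
n=sys.argv[1];cam=sys.argv[2] if len(sys.argv)>2 else "wrist"
s=ctrl.get_state();i=ctrl.camera_info(cam);im=ctrl.get_image(cam)
pickle.dump(i,open(f"pics/{n}.pkl","wb"));cv2.imwrite(f"pics/{n}.png",im)
print(s["time"],s["position"].round(4),s["tool_rot"].round(4),s["ft_force"].round(2),round(s["grip_width"],3),i["xyz"].round(3))
E
python3 snap.py w1
```

```text
time: 0.95
position: [0.3241, -0.4047, 0.2132]
tool_rot: [2.221, -2.222, -0.0]
ft_force: [0.6, -0.2, 0.0]
grip_width: 1.004
time: 1.75
position: [0.4519, -0.1199, 0.1584]
tool_rot: [-2.231, 2.208, 0.001]
ft_force: [-0.2, -0.9, 0.1]
grip_width: 0.999
1.75 [ 0.4519 -0.1199  0.1584] [-2.2308e+00  2.2085e+00  9.0000e-04] [-0.24 -0.9   0.05] 0.999 [ 0.529 -0.12   0.33 ]
```

View pics/w1.png

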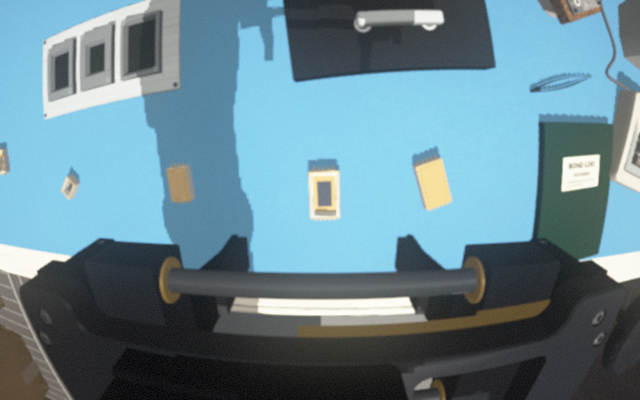

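```bash
cat > meas.py <<'E'
import sys,pickle
from h import *
n=sys.argv[1];i=pickle.load(open(f"pics/{n}.pkl","rb"));im=cv2.imread(f"pics/{n}.png")
fish="top" not in n and "scene" not in n
x0,x1,y0,y1=map(float,sys.argv[2:6]);z=float(sys.argv[6]);s=2000
o=rectify(im,i,x0,x1,y0,y1,z,s,fish)
hsv=cv2.cvtColor(o,cv2.COLOR_BGR2HSV)
# ceramic white / gold: not blue and bright
m=(((hsv[...,0]<40)|(hsv[...,1]<60))&(hsv[...,2]>110)).astype(np.uint8)*255
m=cv2.morphologyEx(m,cv2.MORPH_OPEN,np.ones((7,7)))
cs,_=cv2.findContours(m,cv2.RETR_EXTERNAL,cv2.CHAIN_APPROX_NONE)
for c in cs:
    if cv2.contourArea(c)<800: continue
    (u,v),(w,h),a=cv2.minAreaRect(c);b=cv2.boxPoints(((u,v),(w,h),a))
    e=max([(b[1]-b[0]),(b[2]-b[1])],key=np.linalg.norm)
    d=np.array([-e[1],-e[0]]); ang=np.degrees(np.arctan2(d[1],d[0]));ang=(ang+90)%180-90
    print("c",round(x1-v/s,4),round(y1-u/s,4),"size mm",round(max(w,h)/s*1e3,1),round(min(w,h)/s*1e3,1),"long-axis deg from +x",round(ang,1))
    cv2.drawContours(o,[b.astype(int)],-1,(0,0,255),1)
k=min(800/o.shape[1],600/o.shape[0],1);cv2.imwrite(f"pics/{n}_o{sys.argv[7] if len(sys.argv)>7 else ''}.png",cv2.resize(o,None,fx=k,fy=k,interpolation=cv2.INTER_AREA))
E
python3 meas.py w1 0.40 0.53 -0.3 0.46 0.015
python3 meas.py w1 0.54 0.70 -0.0 0.32 0.006 car
```

```text
c 0.4568 0.2222 size mm 39.7 28.6 long-axis deg from +x -42.1
c 0.447 -0.1221 size mm 56.8 33.7 long-axis deg from +x 2.3
c 0.4587 0.0392 size mm 45.5 32.7 long-axis deg from +x 5.0
c 0.4611 -0.2405 size mm 59.0 35.2 long-axis deg from +x 20.3
c 0.5011 0.3972 size mm 48.1 35.3 long-axis deg from +x -14.5
c 0.6191 0.1598 size mm 241.3 120.4 long-axis deg from +x -87.6
```

View pics/w1_o.png

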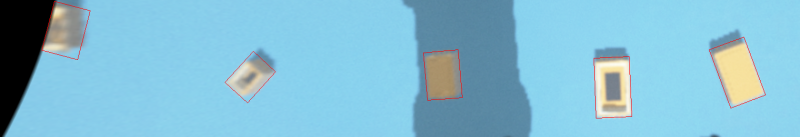

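View pics/w1_ocar.png

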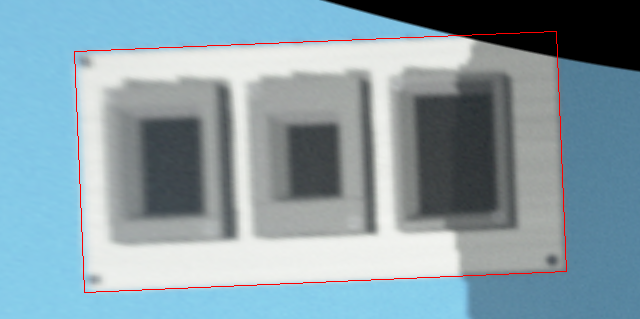

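```bash
python3 - <<'E'
from h import *;import pickle
i=pickle.load(open("pics/w1.pkl","rb"));im=cv2.imread("pics/w1.png")
o=rectify(im,i,.41,.49,-.16,-.08,.015,7000,True)
for k in range(0,8):
    cv2.line(o,(0,k*70),(560,k*70),(0,0,0),1);cv2.line(o,(k*70,0),(k*70,560),(0,0,0),1)
cv2.imwrite("pics/w1z.png",o)
E
```

```text
(no output)
```

View pics/w1z.png

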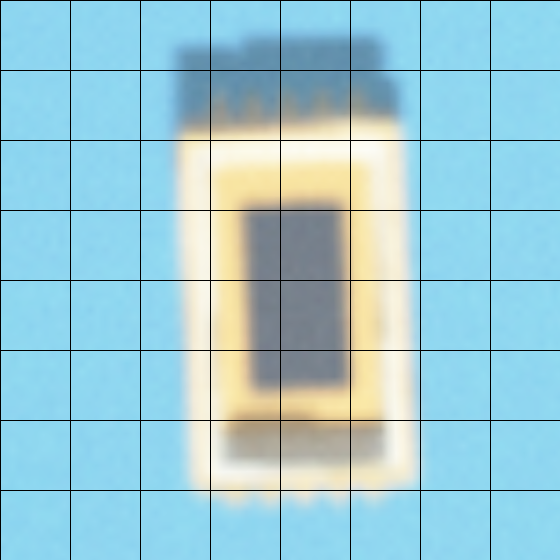

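```bash
cat > go.py <<'E'
import sys
from bench import ctrl
from h import *
x,y,z,yaw=map(float,sys.argv[1:5])  # yaw deg of tool -y axis relative to world +x (jaws along y at 0)
s=ctrl.get_state();T=R.from_rotvec(s["tool_rot"])
yd=np.radians(yaw)
G=R.from_matrix(np.array([[np.sin(yd),-np.cos(yd),0],[-np.cos(yd),-np.sin(yd),0],[0,0,-1]]).T.T) if 0 else R.from_matrix(np.column_stack([[np.sin(yd),-np.cos(yd),0],[-np.cos(yd),-np.sin(yd),0],[0,0,-1]]))
rv=(T.inv()*G).as_rotvec();d=np.array([x,y,z])-s["position"]
print("t",round(s["time"],2),"now",s["position"].round(4),"rot",rv.round(4),"dp if rotated first, cm",(G.inv().apply(d)*100).round(2),"dp if not",(T.inv().apply(d)*100).round(2),"q7",s["joint_positions"].round(2)[-1],"F",s["ft_force"].round(1),"grip mm",round(s["grip_width"]*87,1))
E
python3 go.py .4463 -.1224 .0265 2.4
```

```text
t 1.8 now [ 0.45   -0.1233  0.1572] rot [ 0.0014  0.0009 -0.0355] dp if rotated first, cm [-0.11  0.36 13.07] dp if not [-0.09  0.35 13.07] q7 -1.34 F [-1.3 -0.9 -0.4] grip mm 87.0
```

```bash
python3 -m crank '{"dp":[[0,0,0],[0,0.1,1.5],[0,0.1,2],[0,0.1,2],[0,0,2],[0,0,2],[0,0,0],[0,0,0]],"delta_rot":[[0.001,0,-0.035],[0,0,0],[0,0,0],[0,0,0],[0,0,0],[0,0,0],[0,0,0],[0,0,0]]}' 8.7 30
python3 go.py .4463 -.1224 .0265 2.4; python3 snap.py w2
```

```text
time: 2.6
position: [0.4465, -0.1277, 0.0636]
tool_rot: [-2.258, 2.184, -0.0]
ft_force: [0.3, -0.2, 1.2]
grip_width: 0.996
t 2.6 now [ 0.4465 -0.1277  0.0636] rot [-0.0003 -0.     -0.0086] dp if rotated first, cm [-0.53 -0.    3.71] dp if not [-0.53  0.    3.71] q7 -1.35 F [ 0.3 -0.2  1.2] grip mm 86.7
2.6 [ 0.4465 -0.1277  0.0636] [-2.258e+00  2.184e+00 -3.000e-04] [ 0.28 -0.19  1.17] 0.996 [ 0.524 -0.125  0.235]
```

View pics/w2.png

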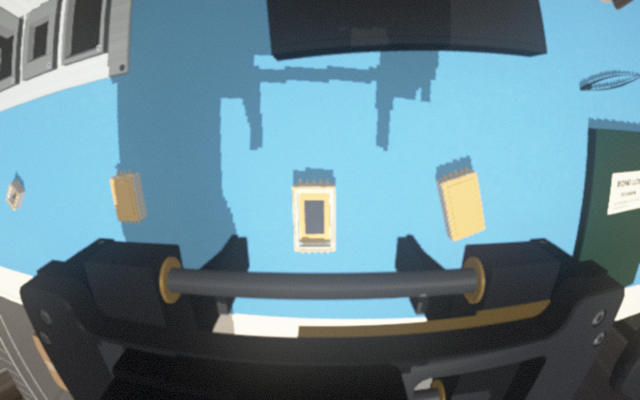

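```bash
python3 meas.py w2 0.40 0.5 -0.17 -0.07 0.015
```

```text
c 0.4474 -0.1218 size mm 56.5 33.1 long-axis deg from +x 2.7
```

View pics/w2_o.png

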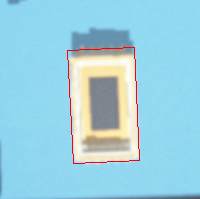

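```bash
python3 -m crank '{"dp":[[-0.55,0,0],[0,0,0.8],[0,0,1],[0,0,1],[0,0,0.9],[0,0,0],[0,0,0],[0,0,0]],"delta_rot":[[0,0,-0.009],[0,0,0],[0,0,0],[0,0,0],[0,0,0],[0,0,0],[0,0,0],[0,0,0]]}' 8.7 30
python3 go.py .4463 -.122 .0265 2.5
```

```text
time: 3.45
position: [0.447, -0.1213, 0.0266]
tool_rot: [-2.269, 2.172, -0.002]
ft_force: [-0.1, -0.3, 0.1]
grip_width: 1.002
t 3.45 now [ 0.447  -0.1213  0.0266] rot [-0.0014 -0.0002  0.0002] dp if rotated first, cm [0.07 0.08 0.01] dp if not [0.07 0.08 0.01] q7 -1.39 F [-0.1 -0.3  0.1] grip mm 87.2
```

```bash
python3 -m crank '{"dp":[[0,0,0],[0,0,0],[0,0,0],[0,0,0],[0,0,0],[0,0,0],[0,0,0],[0,0,0]],"delta_rot":[[0,0,0],[0,0,0],[0,0,0],[0,0,0],[0,0,0],[0,0,0],[0,0,0],[0,0,0]]}' 2.0 30
python3 snap.py w3
```

```text
time: 4.25
position: [0.4467, -0.1212, 0.0264]
tool_rot: [-2.269, 2.172, -0.001]
ft_force: [0.5, -0.3, -0.2]
grip_width: 0.355
4.25 [ 0.4467 -0.1212  0.0264] [-2.2691e+00  2.1718e+00 -1.1000e-03] [ 0.5  -0.27 -0.24] 0.355 [ 0.524 -0.118  0.198]
```

View pics/w3.png

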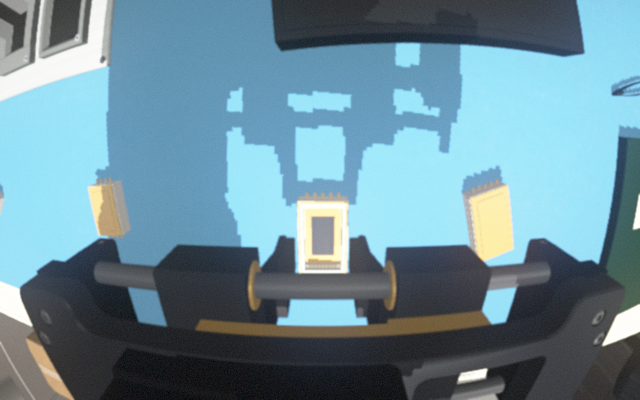

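```bash
python3 -m crank '{"dp":[[0,0,-0.3],[0,0,-1],[0,0,-2],[0,0,-2],[0,0,-1.2],[0,0,0],[0,0,0],[0,0,0]],"delta_rot":[[0,0,0],[0,0,0],[0,0,0],[0,0,0],[0,0,0],[0,0,0],[0,0,0],[0,0,0]]}' 2.0 35
python3 snap.py w4; python3 go.py .622 .09 .0345 2.4
```

```text
time: 5.1
position: [0.4459, -0.121, 0.0905]
tool_rot: [2.27, -2.172, -0.001]
ft_force: [-0.5, -0.1, 0.2]
grip_width: 0.232
5.1 [ 0.4459 -0.121   0.0905] [ 2.2695e+00 -2.1721e+00 -1.2000e-03] [-0.55 -0.08  0.18] 0.232 [ 0.523 -0.118  0.262]
t 5.15 now [ 0.4458 -0.121   0.0905] rot [0.0008 0.0007 0.0019] dp if rotated first, cm [-20.34 -18.48   5.6 ] dp if not [-20.3  -18.53   5.6 ] q7 -1.34 F [ 0.8 -0.4 -0.9] grip mm 20.2
```

View pics/w4.png

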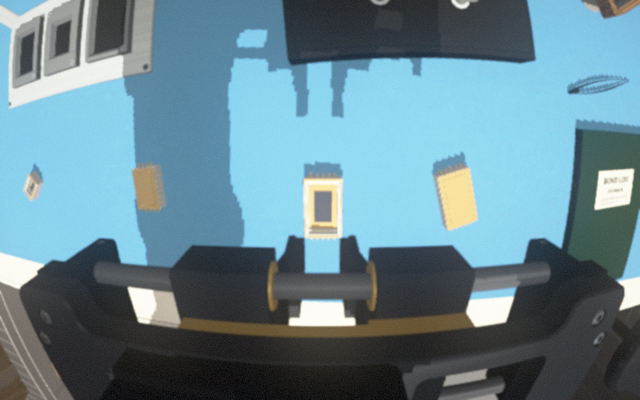

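```bash
cat >> h.py <<'E'
def proj(info,P,fish=False):
    c=R.from_rotvec(info["orientation"]).inv().apply(np.atleast_2d(P)-np.array(info["xyz"]));K=np.array(info["camera_matrix"])
    if fish:
        rr=np.hypot(c[:,0],c[:,1]);f=np.arctan2(rr,c[:,2])/np.maximum(rr,1e-9)
    else: f=1/c[:,2]
    return np.c_[K[0,2]+K[0,0]*c[:,0]*f,K[1,2]+K[1,1]*c[:,1]*f]
E
python3 - <<'E'
from h import *;import pickle
for n,p in(("w3",[.4467,-.1212,.0264]),("w4",[.4459,-.121,.0905])):
    i=pickle.load(open(f"pics/{n}.pkl","rb"));p=np.array(p)
    print(n,proj(i,p+[[0,0,-.019],[0,0,0],[.0095,0,-.019],[0,.016,-.019],[0,-.016,-.019]],True).round(0).tolist(), proj(i,[[.4463,-.1224,.015]],True).round(0))
im=cv2.imread("pics/w3.png");cv2.imwrite("pics/w3c.png",cv2.resize(im[170:330,220:430],None,fx=3.7,fy=3.7,interpolation=cv2.INTER_CUBIC))
im=cv2.imread("pics/w4.png");cv2.imwrite("pics/w4c.png",cv2.resize(im[150:330,220:430],None,fx=3.3,fy=3.3,interpolation=cv2.INTER_CUBIC))
E
python3 meas.py w4 0.40 0.5 -0.17 -0.07 0.015
```

```text
w3 [[321.0, 234.0], [321.0, 246.0], [322.0, 221.0], [297.0, 233.0], [345.0, 235.0]] [[323. 239.]]
w4 [[321.0, 234.0], [321.0, 246.0], [322.0, 221.0], [297.0, 233.0], [345.0, 235.0]] [[323. 208.]]
c 0.4473 -0.1218 size mm 56.4 33.4 long-axis deg from +x 2.5
```

View pics/w3c.png

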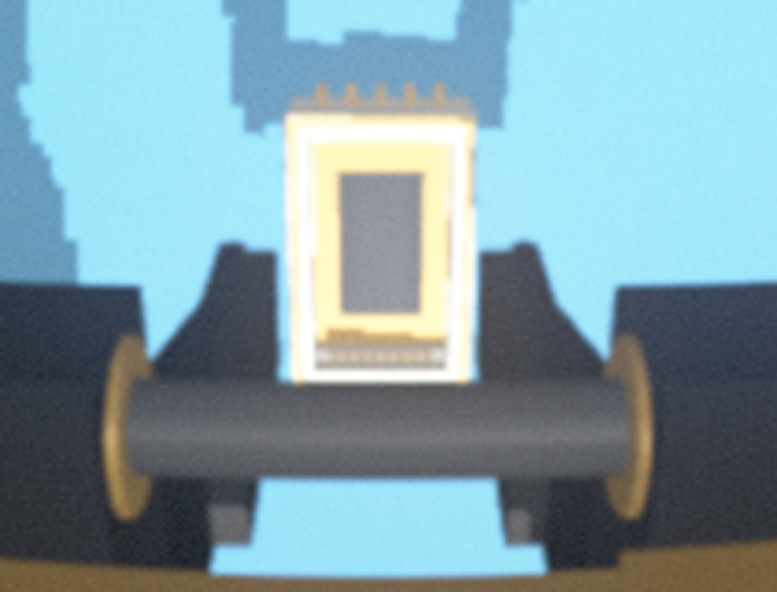

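View pics/w4c.png

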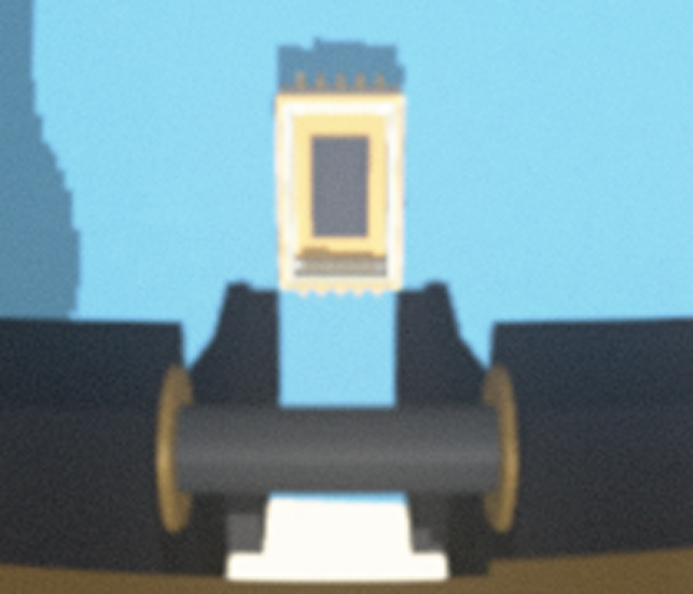

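```bash
python3 -m crank '{"dp":[[0.1,0,0],[0,0,0],[0,0,0],[0,0,0],[0,0,0],[0,0,1],[0,0,0.7],[0,0,0]],"delta_rot":[[0,0,0],[0,0,0],[0,0,0],[0,0,0],[0,0,0],[0,0,0],[0,0,0],[0,0,0]]}' 6 35
python3 -m crank '{"dp":[[0,0,0.7],[0,0,1],[0,0,1],[0,0,1],[0,0,1],[0,0,0],[0,0,0],[0,0,0]],"delta_rot":[[0,0,0],[0,0,0],[0,0,0],[0,0,0],[0,0,0],[0,0,0],[0,0,0],[0,0,0]]}' 6 35
python3 go.py .4463 -.122 .0265 2.4
```

```text
time: 5.95
position: [0.4455, -0.1218, 0.0729]
tool_rot: [2.269, -2.172, -0.003]
ft_force: [-0.4, 0.2, 0.4]
grip_width: 0.68
time: 6.75
position: [0.4472, -0.1223, 0.0278]
tool_rot: [-2.269, 2.171, -0.002]
ft_force: [-0.5, 0.4, -0.6]
grip_width: 0.688
t 6.75 now [ 0.4472 -0.1223  0.0278] rot [-0.0017 -0.0004  0.002 ] dp if rotated first, cm [-0.03  0.09  0.13] dp if not [-0.03  0.09  0.13] q7 -1.38 F [-0.5  0.4 -0.6] grip mm 59.9
```

```bash
python3 -m crank '{"dp":[[0,0,0.13],[0,0,0],[0,0,0],[0,0,0],[0,0,0],[0,0,0],[0,0,0],[0,0,0]],"delta_rot":[[0,0,0],[0,0,0],[0,0,0],[0,0,0],[0,0,0],[0,0,0],[0,0,0],[0,0,0]]}' 2.0 35
python3 -m crank '{"dp":[[0,0,0],[0,0,0],[0,0,0],[0,0,-0.1],[0,0,-0.2],[0,0,-0.4],[0,0,-0.4],[0,0,-0.4]],"delta_rot":[[0,0,0],[0,0,0],[0,0,0],[0,0,0],[0,0,0],[0,0,0],[0,0,0],[0,0,0]]}' 2.0 35
python3 snap.py w5
```

```text
time: 7.55
position: [0.4468, -0.1222, 0.0261]
tool_rot: [-2.269, 2.172, -0.001]
ft_force: [0.0, -0.2, 0.2]
grip_width: 0.238
time: 8.35
position: [0.4469, -0.1222, 0.0416]
tool_rot: [-2.269, 2.172, -0.002]
ft_force: [-0.1, -0.4, -0.7]
grip_width: 0.233
8.35 [ 0.4469 -0.1222  0.0416] [-2.2690e+00  2.1717e+00 -1.8000e-03] [-0.08 -0.37 -0.73] 0.233 [ 0.524 -0.119  0.213]
```

View pics/w5.png

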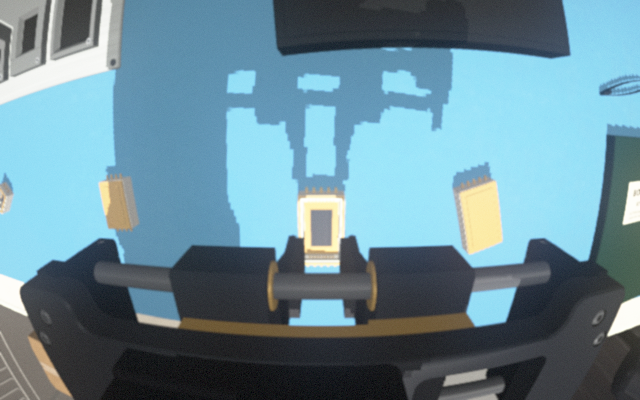

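```bash
python3 - <<'E'
from bench import ctrl
print(ctrl.nose_length, ctrl.get_state()["joint_positions"])
E
python3 meas.py w5 0.40 0.5 -0.17 -0.07 0.015
```

```text
0.019 [ 0.67713172  0.11704058 -0.4866461   2.07725759  0.06696535  0.95946953
 -1.37200012]
c 0.4475 -0.1215 size mm 57.0 33.0 long-axis deg from +x 0.0
```

```bash
python3 snap.py scene1 scene; python3 - <<'E'
from h import *;import pickle
i=pickle.load(open("pics/scene1.pkl","rb"));im=cv2.imread("pics/scene1.png")
P=np.array([.4469,-.1222,.0416])
q=proj(i,P+[[0,.0103,-.019],[0,-.0103,-.019],[0,0,0]]);print(q)
r=proj(i,[[.4463+a,-.1224+b,.015] for a,b in((.026,.016),(.026,-.016),(-.026,-.016),(-.026,.016))]);print(r)
u,v=proj(i,P)[0].astype(int)
c=cv2.resize(im[v-45:v+45,u-60:u+60],None,fx=6,fy=6,interpolation=cv2.INTER_CUBIC)
f=lambda p:tuple(int(t) for t in (p-[u-60,v-45]+.5)*6)
for p in q:cv2.circle(c,f(p),4,(0,0,255),-1)
for p in r:cv2.circle(c,f(p),4,(0,255,0),-1)
cv2.imwrite("pics/scene1c.png",c)
E
```

```text
8.4 [ 0.4474 -0.1224  0.0422] [-2.2688  2.1715 -0.0033] [-0.1  -0.12 -0.17] 0.23 [-0.237  0.49   0.981]
[[403.96895173 201.75449748]
 [410.56489592 199.27925349]
 [408.33110564 195.5717384 ]]
[[396.60167034 197.97287532]
 [406.72570632 194.22232656]
 [417.67196133 207.28454207]
 [407.38039263 211.22856681]]
```

View pics/scene1c.png

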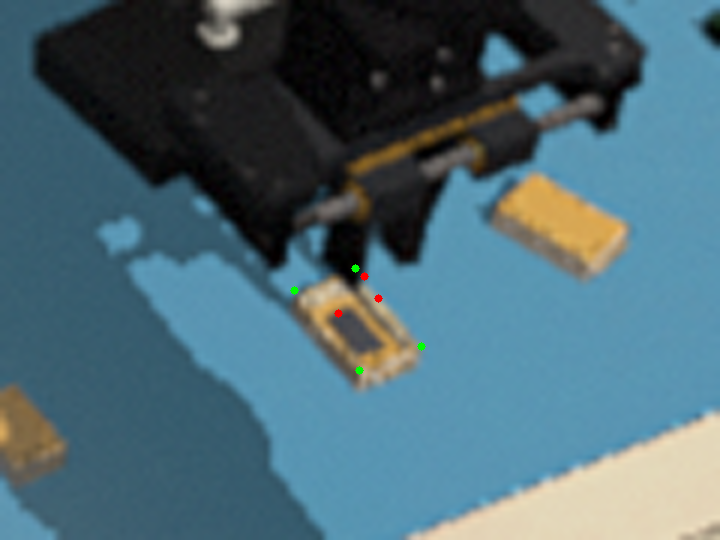

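```bash
python3 - <<'E'
from h import *;import pickle
i=pickle.load(open("pics/scene1.pkl","rb"));w=pickle.load(open("pics/w5.pkl","rb"))
u,v=proj(i,[.4469,-.1222,.0416])[0].astype(int)
for a,b in(((350+8,280),(303,238)),((345,275),(291,238)),((405,262),(346,238)),((395,262),(340,238))):
    d1=ray(i,np.array(a)/6+[u-60,v-45])[0];d2=ray(w,b,True)[0];o1=i["xyz"];o2=w["xyz"]
    t=np.linalg.lstsq(np.c_[d1,-d2],o2-o1,rcond=None)[0];p=o1+t[0]*d1;q=o2+t[1]*d2
    print(((p+q)/2).round(4),np.linalg.norm(p-q).round(4))
E
```

```text
[ 0.4479 -0.1152  0.0394] 0.0099
[ 0.4494 -0.1084  0.0444] 0.0103
[ 0.4487 -0.1413  0.0374] 0.0087
[ 0.4494 -0.1369  0.0389] 0.0076
```

```bash
python3 -m crank '{"dp":[[0,0,0],[0,0,0],[0,0,0],[0,0,0],[0,0,0],[0,0,0.5],[0,0,0.6],[0,0,0.5]],"delta_rot":[[0,0,0],[0,0,0],[0,0,0],[0,0,0],[0,0,0],[0,0,0],[0,0,0],[0,0,0]]}' 6 35
python3 -m crank '{"dp":[[0,0,0],[0,0,0.1],[0,0,0.1],[0,0,0.1],[0,0,0.1],[0,0,0],[0,0,0],[0,0,0]],"delta_rot":[[0,0,0],[0,0,0],[0,0,0],[0,0,0],[0,0,0],[0,0,0],[0,0,0],[0,0,0]]}' 6 35
python3 snap.py w6; python3 snap.py scene2 scene;python3 - <<'E'
from h import *
a=cv2.imread("pics/scene2.png")[150:240,348:468];cv2.imwrite("pics/scene2c.png",cv2.resize(a,None,fx=6,fy=6,interpolation=cv2.INTER_CUBIC))
E
```

```text
time: 9.25
position: [0.4464, -0.1221, 0.0244]
tool_rot: [-2.269, 2.172, -0.0]
ft_force: [0.1, 0.0, -0.2]
grip_width: 0.687
time: 10.05
position: [0.4469, -0.1223, 0.0212]
tool_rot: [-2.269, 2.172, -0.001]
ft_force: [-0.9, 0.2, 0.5]
grip_width: 0.691
10.05 [ 0.4469 -0.1223  0.0212] [-2.2691e+00  2.1718e+00 -1.5000e-03] [-0.85  0.2   0.51] 0.691 [ 0.524 -0.119  0.193]
10.1 [ 0.4468 -0.1222  0.0212] [-2.2691e+00  2.1718e+00 -1.4000e-03] [-0.12 -0.11 -0.58] 0.69 [-0.237  0.49   0.981]
```

View pics/w6.png

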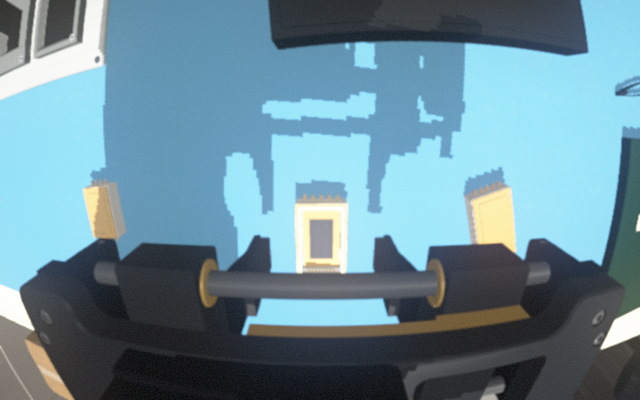

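View pics/scene2c.png

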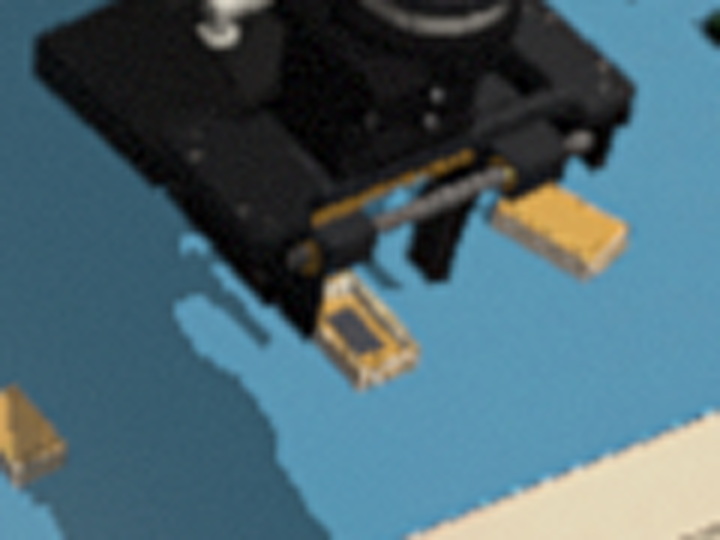

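```bash
python3 -m crank '{"dp":[[0,0,0.1],[0,0,0.1],[0,0,0.1],[0,0,0.1],[0,0,0.1],[0,0,0],[0,0,0],[0,0,0]],"delta_rot":[[0,0,0],[0,0,0],[0,0,0],[0,0,0],[0,0,0],[0,0,0],[0,0,0],[0,0,0]]}' 6 35
python3 snap.py w7
```

```text
time: 10.95
position: [0.4468, -0.1222, 0.0162]
tool_rot: [-2.269, 2.172, -0.001]
ft_force: [-0.1, -0.0, 0.4]
grip_width: 0.688
10.95 [ 0.4468 -0.1222  0.0162] [-2.2690e+00  2.1718e+00 -1.3000e-03] [-0.06 -0.01  0.45] 0.688 [ 0.524 -0.119  0.188]
```

View pics/w7.png

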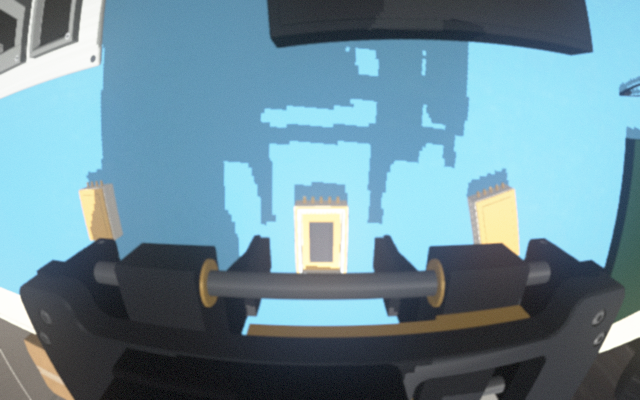

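```bash
python3 -m crank '{"dp":[[0,0,0.1],[0,0,0.1],[0,0,0.1],[0,0,0.1],[0,0,0.1],[0,0,0],[0,0,0],[0,0,0]],"delta_rot":[[0,0,0],[0,0,0],[0,0,0],[0,0,0],[0,0,0],[0,0,0],[0,0,0],[0,0,0]]}' 6 35
python3 snap.py w8
```

```text
time: 11.8
position: [0.4468, -0.1222, 0.0112]
tool_rot: [-2.269, 2.172, -0.001]
ft_force: [-0.1, -0.2, -0.3]
grip_width: 0.691
11.8 [ 0.4468 -0.1222  0.0112] [-2.2691e+00  2.1718e+00 -1.2000e-03] [-0.06 -0.21 -0.32] 0.691 [ 0.524 -0.119  0.183]
```

```bash
python3 - <<'E'
from h import *
a=cv2.imread("pics/w8.png")[160:280,230:410];cv2.imwrite("pics/w8c.png",cv2.resize(a,None,fx=4.4,fy=4.4,interpolation=cv2.INTER_CUBIC))
E
```

```text
(no output)
```

View pics/w8c.png

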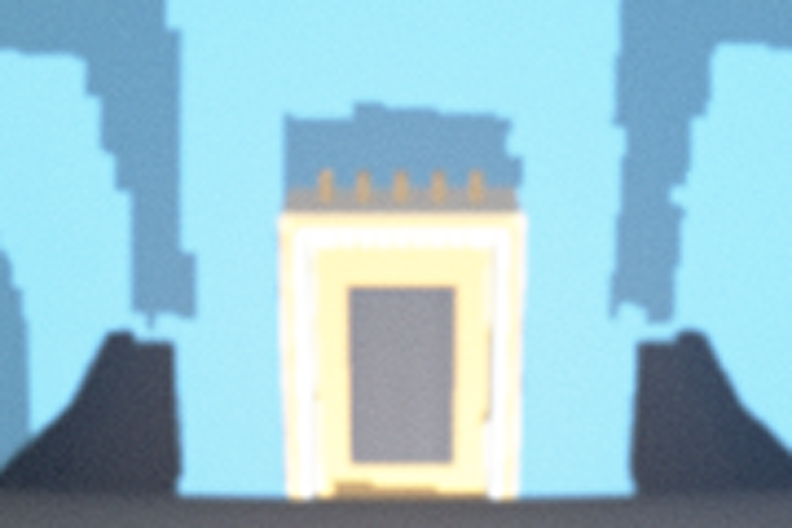

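```bash
python3 -m crank '{"dp":[[0,0,0.1],[0,0,0.1],[0,0,0],[0,0,0],[0,0,0],[0,0,0],[0,0,0],[0,0,0]],"delta_rot":[[0,0,0],[0,0,0],[0,0,0],[0,0,0],[0,0,0],[0,0,0],[0,0,0],[0,0,0]]}' 6 35
python3 -m crank '{"dp":[[0,0,0.05],[0,0,0.05],[0,0,0],[0,0,0],[0,0,0],[0,0,0],[0,0,0],[0,0,0]],"delta_rot":[[0,0,0],[0,0,0],[0,0,0],[0,0,0],[0,0,0],[0,0,0],[0,0,0],[0,0,0]]}' 6 35
```

```text
time: 12.65
position: [0.4468, -0.1222, 0.0091]
tool_rot: [-2.269, 2.172, -0.001]
ft_force: [0.1, -1.1, 0.8]
grip_width: 0.689
time: 13.45
position: [0.4468, -0.1222, 0.0081]
tool_rot: [-2.269, 2.172, -0.001]
ft_force: [0.9, -0.3, -0.1]
grip_width: 0.691
```

```bash
python3 -m crank '{"dp":[[0,0,0.05],[0,0,0.05],[0,0,0],[0,0,0],[0,0,0],[0,0,0],[0,0,0],[0,0,0]],"delta_rot":[[0,0,0],[0,0,0],[0,0,0],[0,0,0],[0,0,0],[0,0,0],[0,0,0],[0,0,0]]}' 6 35
```

```text
time: 14.25
position: [0.4468, -0.1222, 0.0071]
tool_rot: [-2.269, 2.172, -0.001]
ft_force: [0.1, 0.0, 0.4]
grip_width: 0.688
```

```bash
python3 -m crank '{"dp":[[0,0,0.05],[0,0,0.05],[0,0,0],[0,0,0],[0,0,0],[0,0,0],[0,0,0],[0,0,0]],"delta_rot":[[0,0,0],[0,0,0],[0,0,0],[0,0,0],[0,0,0],[0,0,0],[0,0,0],[0,0,0]]}' 6 35; python3 snap.py w9;  python3 - <<'E'
from h import *
a=cv2.imread("pics/w9.png")[160:280,230:410];cv2.imwrite("pics/w9c.png",cv2.resize(a,None,fx=4.4,fy=4.4,interpolation=cv2.INTER_CUBIC))
E
```

```text
time: 15.05
position: [0.4468, -0.1222, 0.0062]
tool_rot: [-2.269, 2.172, -0.001]
ft_force: [0.6, -0.2, -0.6]
grip_width: 0.69
15.05 [ 0.4468 -0.1222  0.0062] [-2.2691e+00  2.1718e+00 -1.3000e-03] [ 0.59 -0.21 -0.57] 0.69 [ 0.524 -0.119  0.177]
```

View pics/w9c.png

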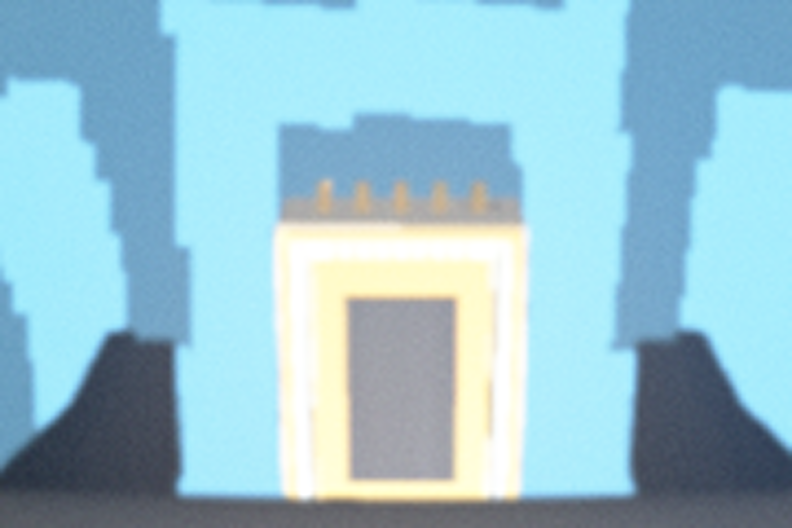

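```bash
python3 -m crank '{"dp":[[0,0,0.05],[0,0,0.05],[0,0,0],[0,0,0],[0,0,0],[0,0,0],[0,0,0],[0,0,0]],"delta_rot":[[0,0,0],[0,0,0],[0,0,0],[0,0,0],[0,0,0],[0,0,0],[0,0,0],[0,0,0]]}' 6 35; 
```

```text
time: 15.9
position: [0.4468, -0.1222, 0.0051]
tool_rot: [-2.269, 2.172, -0.001]
ft_force: [0.5, -0.2, -0.1]
grip_width: 0.69
```

```bash
python3 -m crank '{"dp":[[0,0,0.05],[0,0,0.03],[0,0,0],[0,0,0],[0,0,0],[0,0,0],[0,0,0],[0,0,0]],"delta_rot":[[0,0,0],[0,0,0],[0,0,0],[0,0,0],[0,0,0],[0,0,0],[0,0,0],[0,0,0]]}' 6 35; 
```

```text
time: 16.7
position: [0.4468, -0.1222, 0.0044]
tool_rot: [-2.269, 2.172, -0.001]
ft_force: [-0.5, 0.3, -0.5]
grip_width: 0.689
```

```bash
python3 -m crank '{"dp":[[0,0,0.05],[0,0,0.05],[0,0,0],[0,0,0],[0,0,0],[0,0,0],[0,0,0],[0,0,0]],"delta_rot":[[0,0,0],[0,0,0],[0,0,0],[0,0,0],[0,0,0],[0,0,0],[0,0,0],[0,0,0]]}' 6 35; 
```

```text
time: 17.5
position: [0.4468, -0.1222, 0.0033]
tool_rot: [-2.269, 2.172, -0.001]
ft_force: [0.3, -0.2, -0.6]
grip_width: 0.692
```

```bash
python3 -m crank '{"dp":[[0,0,0.05],[0,0,0.05],[0,0,0],[0,0,0],[0,0,0],[0,0,0],[0,0,0],[0,0,0]],"delta_rot":[[0,0,0],[0,0,0],[0,0,0],[0,0,0],[0,0,0],[0,0,0],[0,0,0],[0,0,0]]}' 6 35;python3 snap.py w10;  python3 - <<'E'
from h import *
a=cv2.imread("pics/w10.png")[160:280,230:410];cv2.imwrite("pics/w10c.png",cv2.resize(a,None,fx=4.4,fy=4.4,interpolation=cv2.INTER_CUBIC))
E
```

```text
time: 18.3
position: [0.4468, -0.1223, 0.0023]
tool_rot: [-2.269, 2.172, -0.001]
ft_force: [-0.2, -0.4, -0.6]
grip_width: 0.692
18.3 [ 0.4468 -0.1223  0.0023] [-2.2691e+00  2.1719e+00 -1.2000e-03] [-0.21 -0.43 -0.59] 0.692 [ 0.524 -0.119  0.174]
```

View pics/w10c.png

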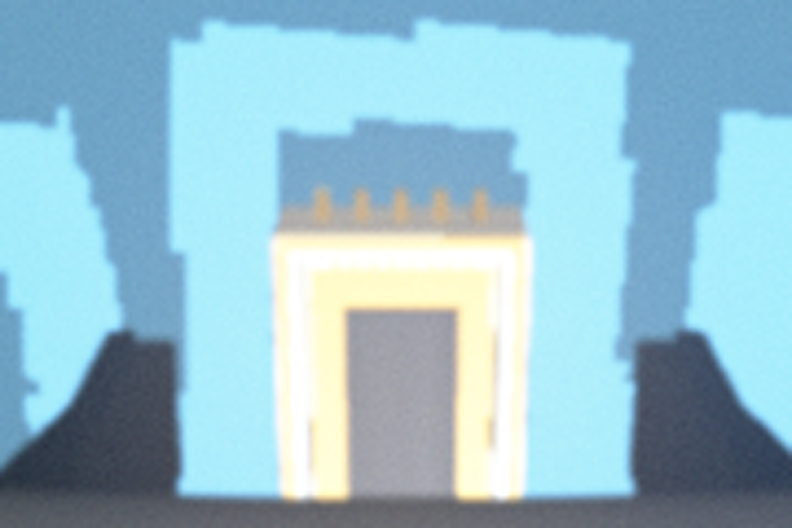

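```bash
python3 -m crank '{"dp":[[0,0,0.05],[0,0,0.05],[0,0,0],[0,0,0],[0,0,0],[0,0,0],[0,0,0],[0,0,0]],"delta_rot":[[0,0,0],[0,0,0],[0,0,0],[0,0,0],[0,0,0],[0,0,0],[0,0,0],[0,0,0]]}' 6 35; 
```

```text
time: 19.15
position: [0.4468, -0.1222, 0.0013]
tool_rot: [-2.269, 2.172, -0.001]
ft_force: [0.0, -0.2, -0.2]
grip_width: 0.696
```

```bash
python3 -m crank '{"dp":[[0,0,0.05],[0,0,0.05],[0,0,0],[0,0,0],[0,0,0],[0,0,0],[0,0,0],[0,0,0]],"delta_rot":[[0,0,0],[0,0,0],[0,0,0],[0,0,0],[0,0,0],[0,0,0],[0,0,0],[0,0,0]]}' 6 35; 
```

```text
time: 19.95
position: [0.4468, -0.1222, 0.0004]
tool_rot: [-2.269, 2.172, -0.001]
ft_force: [-0.3, -0.5, -0.3]
grip_width: 0.69
```

```bash
python3 snap.py scene3 scene;python3 snap.py w11; python3 - <<'E'
from h import *
a=cv2.imread("pics/scene3.png")[150:240,348:468];cv2.imwrite("pics/scene3c.png",cv2.resize(a,None,fx=6,fy=6,interpolation=cv2.INTER_CUBIC))
E
```

```text
19.95 [ 4.468e-01 -1.222e-01  4.000e-04] [-2.2691e+00  2.1718e+00 -1.2000e-03] [-0.31 -0.54 -0.28] 0.69 [-0.237  0.49   0.981]
20.0 [ 4.468e-01 -1.222e-01  3.000e-04] [-2.2691e+00  2.1718e+00 -1.2000e-03] [-0.89 -0.06  0.48] 0.687 [ 0.524 -0.119  0.172]
```

View pics/scene3c.png

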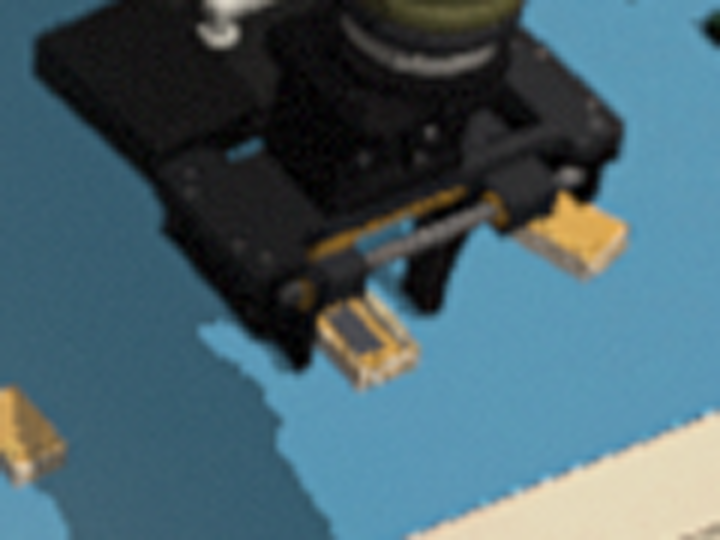

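View pics/w11.png

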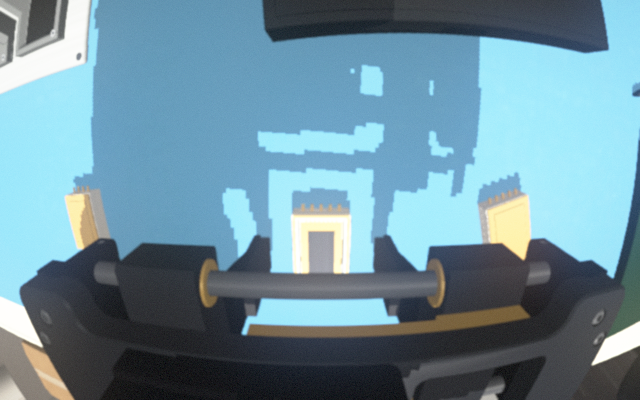

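```bash
python3 -m crank '{"dp":[[0,0,0],[0,0,0],[0,0,0],[0,0,0],[0,0,0],[0,0,0],[0,0,0],[0,0,0]],"delta_rot":[[0,0,0],[0,0,0],[0,0,0],[0,0,0],[0,0,0],[0,0,0],[0,0,0],[0,0,0]]}' 2.6 30; python3 snap.py w12;  python3 - <<'E'
from h import *
a=cv2.imread("pics/w12.png")[160:330,210:430];cv2.imwrite("pics/w12c.png",cv2.resize(a,None,fx=3.5,fy=3.5,interpolation=cv2.INTER_CUBIC))
E
```

```text
time: 20.85
position: [0.4468, -0.1222, 0.0004]
tool_rot: [-2.269, 2.172, -0.001]
ft_force: [0.7, -0.2, 0.5]
grip_width: 0.363
20.85 [ 4.468e-01 -1.222e-01  4.000e-04] [-2.2692e+00  2.1717e+00 -1.2000e-03] [ 0.69 -0.19  0.48] 0.363 [ 0.524 -0.119  0.172]
```

View pics/w12c.png

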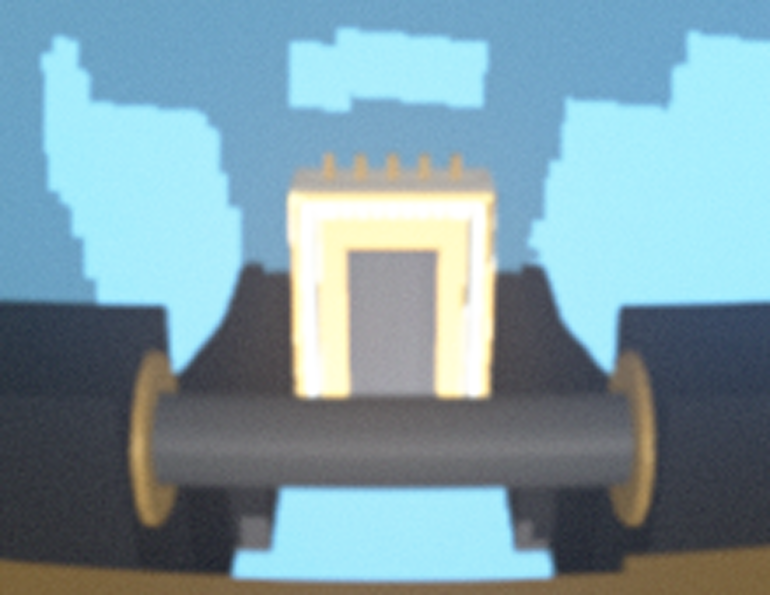

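```bash
python3 -m crank '{"dp":[[0,0,0],[0,0,0],[0,0,0],[0,0,0.05],[0,0,0.05],[0,0,0.05],[0,0,0],[0,0,0]],"delta_rot":[[0,0,0],[0,0,0],[0,0,0],[0,0,0],[0,0,0],[0,0,0],[0,0,0],[0,0,0]]}' 4.2 30
```

```text
time: 21.7
position: [0.4468, -0.1222, -0.0012]
tool_rot: [-2.269, 2.172, -0.001]
ft_force: [0.8, 0.0, 0.4]
grip_width: 0.481
```

```bash
python3 -m crank '{"dp":[[0,0,0.05],[0,0,0.05],[0,0,0.05],[0,0,0.05],[0,0,0],[0,0,0],[0,0,0],[0,0,0]],"delta_rot":[[0,0,0],[0,0,0],[0,0,0],[0,0,0],[0,0,0],[0,0,0],[0,0,0],[0,0,0]]}' 4.2 30
```

```text
time: 22.5
position: [0.4468, -0.1222, -0.0031]
tool_rot: [-2.269, 2.172, -0.001]
ft_force: [1.3, 0.1, 0.1]
grip_width: 0.481
```

```bash
python3 snap.py w13; python3 snap.py scene4 scene; python3 - <<'E'
from h import *;import pickle
i=pickle.load(open("pics/w13.pkl","rb"))
a=cv2.imread("pics/w13.png")[160:330,210:430];cv2.imwrite("pics/w13c.png",cv2.resize(a,None,fx=3.5,fy=3.5,interpolation=cv2.INTER_CUBIC))
b=cv2.imread("pics/scene4.png")[160:240,360:450];cv2.imwrite("pics/scene4c.png",cv2.resize(b,None,fx=7,fy=7,interpolation=cv2.INTER_CUBIC))
i=pickle.load(open("pics/w12.pkl","rb"))
for z in(.015,-.004):
  p=onplane(i,np.array([[290,192],[494,192]])/3.5+[210,160],z,True);print(z,p.round(4),np.linalg.norm(p[0]-p[1]))
E
```

```text
22.5 [ 0.4468 -0.1222 -0.0031] [-2.2691e+00  2.1718e+00 -1.3000e-03] [1.32 0.1  0.1 ] 0.481 [ 0.524 -0.119  0.168]
22.55 [ 0.4468 -0.1222 -0.0031] [-2.2690e+00  2.1718e+00 -1.3000e-03] [-0.59 -0.8  -0.29] 0.484 [-0.237  0.49   0.981]
0.015 [[ 0.4709 -0.1061  0.015 ]
 [ 0.4723 -0.1372  0.015 ]] 0.031176420119166392
-0.004 [[ 0.4645 -0.1045 -0.004 ]
 [ 0.466  -0.1394 -0.004 ]] 0.034957003820574636
```

View pics/w13c.png

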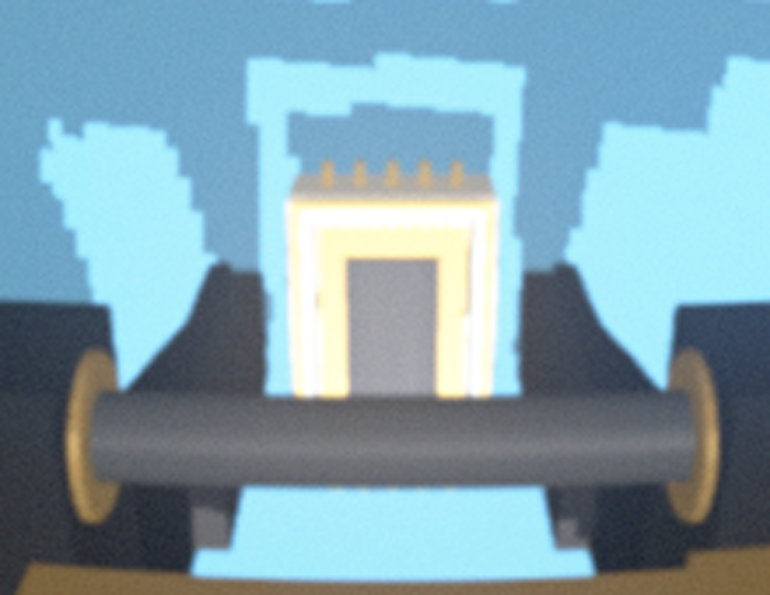

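View pics/scene4c.png

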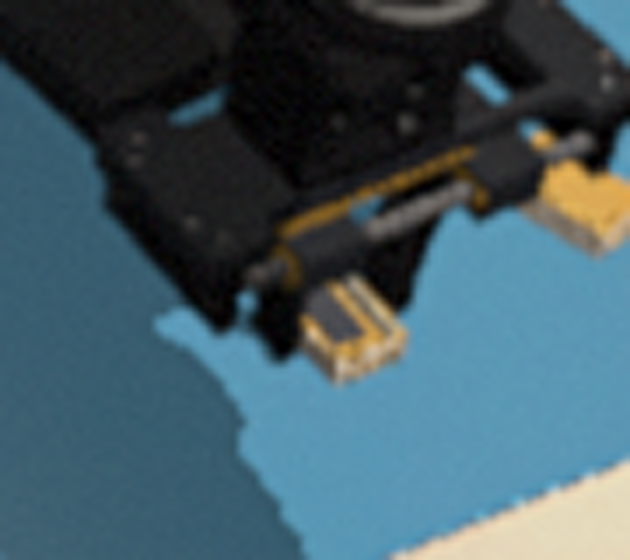

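```bash
python3 -m crank '{"dp":[[0,0,0.05],[0,0,0.05],[0,0,0.05],[0,0,0.05],[0,0,0],[0,0,0],[0,0,0],[0,0,0]],"delta_rot":[[0,0,0],[0,0,0],[0,0,0],[0,0,0],[0,0,0],[0,0,0],[0,0,0],[0,0,0]]}' 4.2 30
```

```text
time: 23.4
position: [0.4468, -0.1222, -0.0051]
tool_rot: [-2.269, 2.172, -0.001]
ft_force: [-0.8, -0.6, 0.5]
grip_width: 0.477
```

```bash
python3 -m crank '{"dp":[[0,0,0.05],[0,0,0.05],[0,0,0.05],[0,0,0.05],[0,0,0],[0,0,0],[0,0,0],[0,0,0]],"delta_rot":[[0,0,0],[0,0,0],[0,0,0],[0,0,0],[0,0,0],[0,0,0],[0,0,0],[0,0,0]]}' 4.2 30
```

```text
time: 24.2
position: [0.4468, -0.1222, -0.0071]
tool_rot: [-2.269, 2.172, -0.001]
ft_force: [0.1, 0.4, 0.4]
grip_width: 0.484
```

```bash
python3 snap.py w14; python3 - <<'E'
from h import *;import pickle
a=cv2.imread("pics/w14.png")[160:330,210:430];cv2.imwrite("pics/w14c.png",cv2.resize(a,None,fx=3.5,fy=3.5,interpolation=cv2.INTER_CUBIC))
E
```

```text
24.2 [ 0.4468 -0.1222 -0.0071] [-2.2691e+00  2.1718e+00 -1.2000e-03] [0.11 0.42 0.44] 0.484 [ 0.524 -0.119  0.164]
```

View pics/w14c.png

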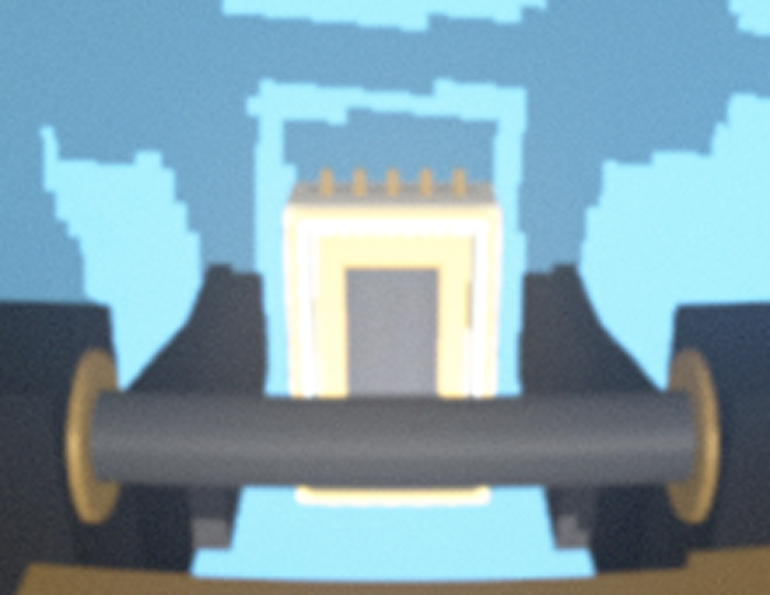

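```bash
python3 -m crank '{"dp":[[0,0,0.05],[0,0,0.05],[0,0,0.05],[0,0,0.05],[0,0,0],[0,0,0],[0,0,0],[0,0,0]],"delta_rot":[[0,0,0],[0,0,0],[0,0,0],[0,0,0],[0,0,0],[0,0,0],[0,0,0],[0,0,0]]}' 4.2 30
```

```text
time: 25.05
position: [0.4468, -0.1222, -0.0087]
tool_rot: [-2.269, 2.172, -0.001]
ft_force: [-2.6, 0.6, 5.3]
grip_width: 0.486
```

```bash
python3 -m crank '{"dp":[[0,0,-0.4],[0,0,-0.45],[0,0,0],[0,0,0],[0,0,0],[0,0,0],[0,0,0],[0,0,0]],"delta_rot":[[0,0,0],[0,0,0],[0,0,0],[0,0,0],[0,0,0],[0,0,0],[0,0,0],[0,0,0]]}' 2.6 40
python3 -m crank '{"dp":[[0,0,0],[0,0,-0.1],[0,0,-0.2],[0,0,-0.4],[0,0,-0.6],[0,0,-0.6],[0,0,0],[0,0,0]],"delta_rot":[[0,0,0],[0,0,0],[0,0,0],[0,0,0],[0,0,0],[0,0,0],[0,0,0],[0,0,0]]}' 2.6 40
python3 snap.py w15;python3 -c "
from h import *
a=cv2.imread('pics/w15.png')[140:340,130:540];cv2.imwrite('pics/w15c.png',cv2.resize(a,None,fx=1.95,fy=1.95,interpolation=cv2.INTER_CUBIC))"
```

```text
time: 25.85
position: [0.4474, -0.1224, -0.0001]
tool_rot: [-2.269, 2.172, -0.003]
ft_force: [-0.2, 0.3, 5.9]
grip_width: 0.36
time: 26.65
position: [0.447, -0.1223, 0.0186]
tool_rot: [-2.269, 2.172, -0.002]
ft_force: [-0.0, 0.1, -1.3]
grip_width: 0.362
26.65 [ 0.447  -0.1223  0.0186] [-2.2689e+00  2.1719e+00 -2.2000e-03] [-0.04  0.09 -1.29] 0.362 [ 0.524 -0.119  0.19 ]
```

View pics/w15.png

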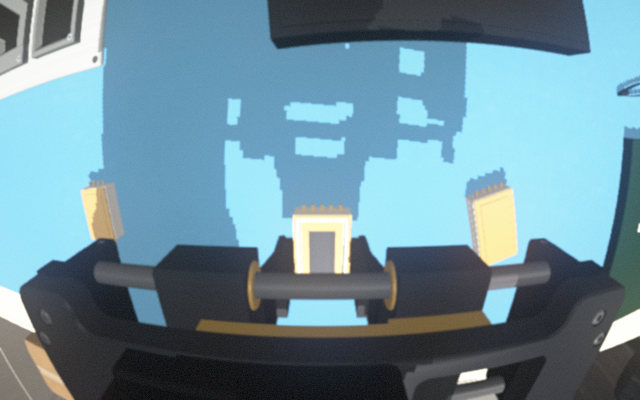

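```bash
python3 go.py .53 .12 .09 2.4
```

```text
t 26.7 now [ 0.4467 -0.1223  0.0184] rot [-0.001  -0.0003  0.0019] dp if rotated first, cm [-23.86  -9.33  -7.16] dp if not [-23.84  -9.39  -7.16] q7 -1.39 F [-0.1  1.2 -1.2] grip mm 30.7
```

```bash
python3 -m crank '{"dp":[[0,0,-1.5],[0,0,-2.5],[-3,-1.2,-2.5],[-5,-2,-0.7],[-5,-2,0],[-5,-2,0],[-4,-1.5,0],[-1.8,-0.7,0]],"delta_rot":[[0,0,0],[0,0,0],[0,0,0],[0,0,0],[0,0,0],[0,0,0],[0,0,0],[0,0,0]]}' 2.6 40
python3 -m crank '{"dp":[[0,0,0],[0,0,0],[0,0,0],[0,0,0],[0,0,0],[0,0,0],[0,0,0],[0,0,0]],"delta_rot":[[0,0,0],[0,0,0],[0,0,0],[0,0,0],[0,0,0],[0,0,0],[0,0,0],[0,0,0]]}' 2.6 40
python3 snap.py w16; python3 meas.py w16 0.54 0.70 0 0.32 0.006 ; python3 go.py .6225 .0901 .04 2.4
```

```text
time: 27.5
position: [0.5265, 0.1138, 0.09]
tool_rot: [-2.273, 2.164, 0.001]
ft_force: [0.5, -0.2, 0.1]
grip_width: 0.358
time: 28.3
position: [0.5263, 0.1082, 0.0899]
tool_rot: [-2.269, 2.172, -0.001]
ft_force: [0.9, 0.5, -0.5]
grip_width: 0.36
28.3 [0.5263 0.1082 0.0899] [-2.2688e+00  2.1721e+00 -1.4000e-03] [ 0.88  0.46 -0.48] 0.36 [0.603 0.111 0.261]
c 0.6197 0.1608 size mm 239.5 119.9 long-axis deg from +x -87.6
t 28.35 now [0.5262 0.1083 0.0899] rot [-0.0011 -0.0001  0.0019] dp if rotated first, cm [ 2.23 -9.54  4.99] dp if not [ 2.24 -9.53  5.  ] q7 -1.91 F [ 0.1 -0.3 -0.5] grip mm 31.0
```

View pics/w16.png

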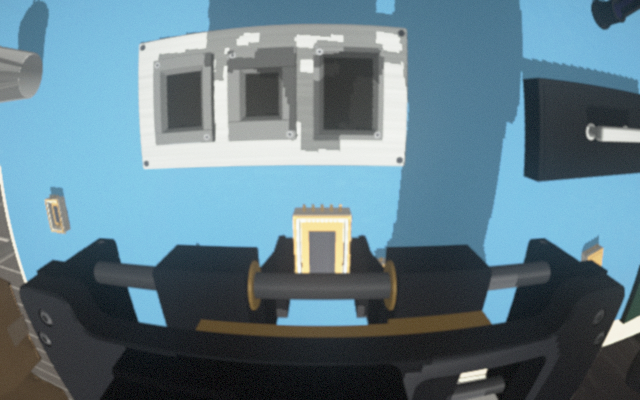

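View pics/w16_o.png

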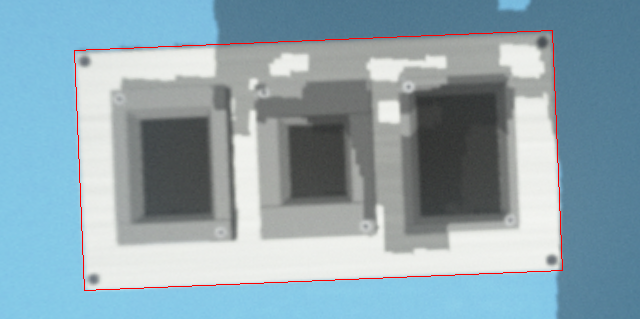

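```bash
python3 -m crank '{"dp":[[0.5,-2,0],[0.6,-2.6,0],[0.55,-2.6,0.5],[0.5,-2.4,1],[0,0,1.5],[0,0,1.5],[0,0,0.5],[0,0,0]],"delta_rot":[[0,0,0],[0,0,0],[0,0,0],[0,0,0],[0,0,0],[0,0,0],[0,0,0],[0,0,0]]}' 2.6 40
python3 go.py .6231 .0909 .016 2.4;python3 snap.py w17
```

```text
time: 29.15
position: [0.6213, 0.0914, 0.0386]
tool_rot: [2.27, -2.17, -0.002]
ft_force: [-0.6, 0.7, -0.7]
grip_width: 0.358
t 29.15 now [0.6213 0.0914 0.0386] rot [ 0.0019 -0.0003  0.003 ] dp if rotated first, cm [ 0.06 -0.18  2.26] dp if not [ 0.06 -0.18  2.26] q7 -1.93 F [-0.6  0.7 -0.7] grip mm 31.1
29.15 [0.6213 0.0914 0.0386] [ 2.2696e+00 -2.1700e+00 -1.7000e-03] [-0.63  0.73 -0.73] 0.358 [0.699 0.095 0.21 ]
```

View pics/w17.png

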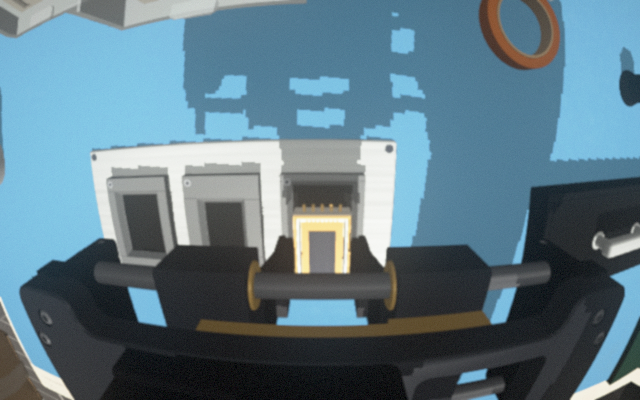

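```bash
python3 -m crank '{"dp":[[0.05,-0.18,0],[0,0,0.5],[0,0,0.8],[0,0,0.7],[0,0,0.4],[0,0,0.2],[0,0,0],[0,0,0]],"delta_rot":[[0,0,0],[0,0,0],[0,0,0],[0,0,0],[0,0,0],[0,0,0],[0,0,0],[0,0,0]]}' 2.6 40
python3 go.py .6231 .0909 .0083 2.4
```

```text
time: 30.0
position: [0.6251, 0.0908, 0.0141]
tool_rot: [-2.269, 2.172, -0.001]
ft_force: [0.0, 1.2, 0.3]
grip_width: 0.363
t 30.0 now [0.6251 0.0908 0.0141] rot [-0.0012 -0.      0.002 ] dp if rotated first, cm [-0.02  0.2   0.58] dp if not [-0.02  0.2   0.58] q7 -1.95 F [0.  1.2 0.3] grip mm 31.6
```

```bash
python3 -m crank '{"dp":[[0,0.18,0],[0,0,0.1],[0,0,0.1],[0,0,0.1],[0,0,0.1],[0,0,0.1],[0,0,0],[0,0,0]],"delta_rot":[[0,0,0],[0,0,0],[0,0,0],[0,0,0],[0,0,0],[0,0,0],[0,0,0],[0,0,0]]}' 2.6 40
python3 go.py .6231 .0909 .0083 2.4
```

```text
time: 30.8
position: [0.6232, 0.0906, 0.0089]
tool_rot: [-2.269, 2.172, -0.001]
ft_force: [0.1, 0.6, -0.0]
grip_width: 0.356
t 30.8 now [0.6232 0.0906 0.0089] rot [-0.0009 -0.0001  0.0019] dp if rotated first, cm [-0.03  0.01  0.06] dp if not [-0.03  0.01  0.06] q7 -1.95 F [ 0.1  0.6 -0. ] grip mm 31.0
```

```bash
python3 -m crank '{"dp":[[0,0,0.03],[0,0,0.03],[0,0,0.03],[0,0,0.03],[0,0,0],[0,0,0],[0,0,0],[0,0,0]],"delta_rot":[[0,0,0],[0,0,0],[0,0,0],[0,0,0],[0,0,0],[0,0,0],[0,0,0],[0,0,0]]}' 2.6 40
python3 snap.py w18
```

```text
time: 31.6
position: [0.6232, 0.0906, 0.0081]
tool_rot: [-2.269, 2.172, -0.001]
ft_force: [-1.5, 0.1, 3.3]
grip_width: 0.354
31.6 [0.6232 0.0906 0.0081] [-2.2691e+00  2.1718e+00 -1.4000e-03] [-1.48  0.11  3.32] 0.354 [0.7   0.094 0.179]
```

View pics/w18.png

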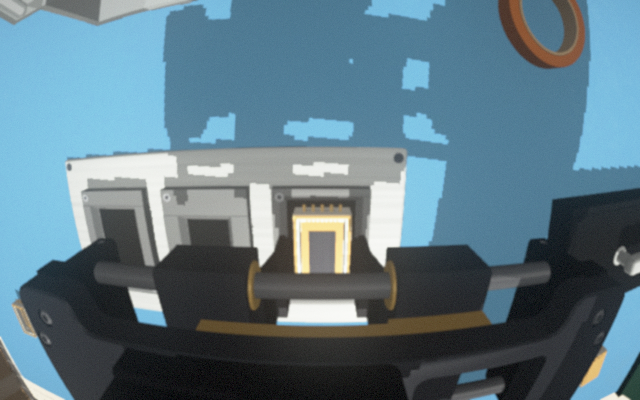

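```bash
python3 -m crank '{"dp":[[0,0,0],[0,0,0],[0,0,0],[0,0,0],[0,0,-0.5],[0,0,-1],[0,0,-1.5],[0,0,-2]],"delta_rot":[[0,0,0],[0,0,0],[0,0,0],[0,0,0],[0,0,0],[0,0,0],[0,0,0],[0,0,0]]}' 4.8 40
python3 snap.py w19; python3 go.py .457 .222 .09 -42
```

```text
time: 32.45
position: [0.6229, 0.0906, 0.0589]
tool_rot: [-2.269, 2.172, -0.001]
ft_force: [0.3, -0.4, 0.1]
grip_width: 0.552
32.45 [0.6229 0.0906 0.0589] [-2.2695e+00  2.1719e+00 -7.0000e-04] [ 0.28 -0.35  0.1 ] 0.552 [0.7   0.094 0.23 ]
t 32.5 now [0.6257 0.0913 0.0632] rot [-0.0066  0.003   0.777 ] dp if rotated first, cm [ 1.58 21.28 -2.68] dp if not [-13.8   16.26  -2.79] q7 -1.92 F [1.8 0.5 1.6] grip mm 47.9
```

View pics/w19.png

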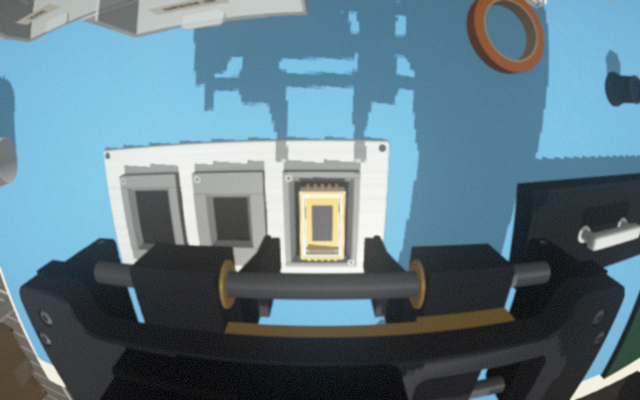

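```bash
python3 -m crank '{"dp":[[0,0,-2.5],[-2,2.2,-2],[-3,3.2,-1],[-3,3.3,0],[-3,3.3,0],[-2.5,2.8,0],[-1.2,1.2,0],[0,0,0]],"delta_rot":[[0,0,0],[0,0,0],[0,0,0],[0,0,0],[0,0,0],[0,0,0],[0,0,0],[0,0,0]]}' 4.8 40
python3 snap.py w20; python3 meas.py w20 0.40 0.54 0.15 0.46 0.015
```

```text
time: 33.3
position: [0.4558, 0.2325, 0.1137]
tool_rot: [-2.273, 2.166, -0.004]
ft_force: [1.2, -0.5, -0.2]
grip_width: 0.554
33.3 [0.4558 0.2325 0.1137] [-2.273   2.1657 -0.0035] [ 1.21 -0.47 -0.25] 0.554 [0.533 0.236 0.285]
c 0.4567 0.2289 size mm 34.3 22.5 long-axis deg from +x -41.2
c 0.5038 0.4113 size mm 44.5 33.5 long-axis deg from +x 0.0
```

View pics/w20.png

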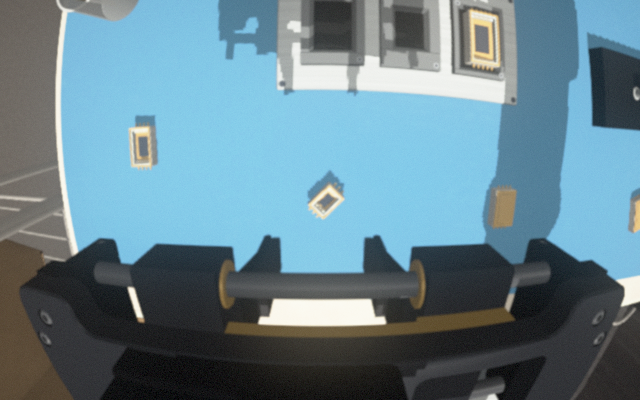

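View pics/w20_o.png

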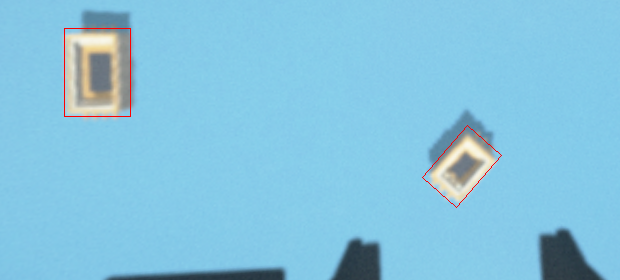

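```bash
python3 go.py .456 .2285 .05 -41.5
```

```text
t 33.35 now [0.4575 0.2306 0.1135] rot [-3.400e-03  7.000e-04  7.696e-01] dp if rotated first, cm [ 0.26 -0.03  6.35] dp if not [0.2  0.18 6.35] q7 -2.15 F [ 1.2 -0.1 -0.6] grip mm 47.9
```

```bash
python3 -m crank '{"dp":[[0.2,0.15,0],[0,0,0],[0,0,0.8],[0,0,1.2],[0,0,1.4],[0,0,1.4],[0,0,0.5],[0,0,0]],"delta_rot":[[0,0,0.12],[0,0,0.13],[0,0,0.13],[0,0,0.13],[0,0,0.13],[0,0,0.13],[0,0,0],[0,0,0]]}' 4.8 40
python3 go.py .456 .2285 .05 -41.5; python3 snap.py w21;python3 meas.py w21 0.41 0.51 0.17 0.27 0.015
```

```text
time: 34.15
position: [0.4525, 0.2258, 0.0709]
tool_rot: [1.547, -2.713, 0.005]
ft_force: [-0.5, 0.1, 0.4]
grip_width: 0.553
t 34.15 now [0.4525 0.2258 0.0709] rot [ 0.0047 -0.0186  0.19  ] dp if rotated first, cm [-0.44 -0.09  2.09] dp if not [-0.45 -0.18  2.08] q7 -2.68 F [-0.5  0.1  0.4] grip mm 48.1
34.15 [0.4525 0.2258 0.0709] [ 1.5468 -2.7128  0.0053] [-0.49  0.14  0.36] 0.553 [0.522 0.188 0.242]
c 0.4569 0.2278 size mm 35.3 21.4 long-axis deg from +x -41.6
```

View pics/w21.png

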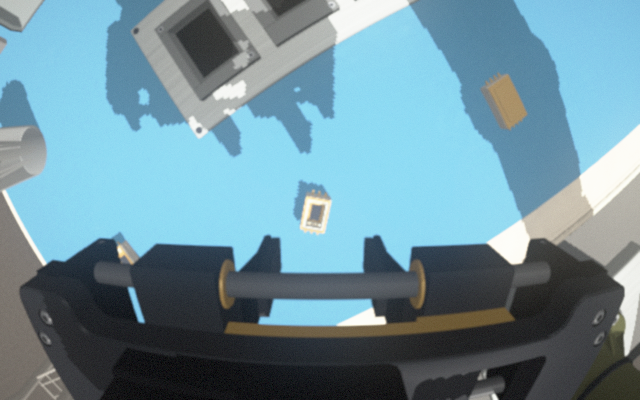

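View pics/w21_o.png

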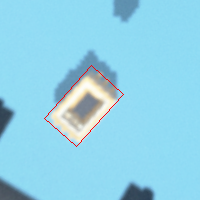

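```bash
python3 -m crank '{"dp":[[0,0,-1.5],[0,0,0],[0,0,0],[0,0,0],[0,0,0],[0,0,0],[0,0,0],[0,0,0]],"delta_rot":[[0,0,-0.14],[0,0,-0.149],[0,0,-0.149],[0,0,-0.149],[0,0,-0.149],[0,0,-0.149],[0,0,-0.149],[0,0,-0.149]]}' 4.8 40
python3 -m crank '{"dp":[[0,0,0],[0,0,0],[0,0,0],[0,0,0],[0,0,0],[0,0,0],[0,0,0],[0,0,0]],"delta_rot":[[0,0,-0.149],[0,0,-0.149],[0,0,-0.149],[0,0,-0.149],[0,0,-0.149],[0,0,-0.149],[0,0,-0.149],[0,0,-0.149]]}' 4.8 40
python3 go.py .456 .228 .05 138.5
```

```text
time: 35.0
position: [0.4534, 0.2256, 0.0872]
tool_rot: [2.803, -1.385, -0.011]
ft_force: [0.5, -0.2, -0.2]
grip_width: 0.552
time: 35.8
position: [0.4535, 0.2256, 0.0873]
tool_rot: [3.104, 0.428, -0.022]
ft_force: [-0.0, -0.7, 0.6]
grip_width: 0.552
t 35.8 now [0.4535 0.2256 0.0873] rot [ 0.002   0.0166 -0.5726] dp if rotated first, cm [0.35 0.03 3.73] dp if not [ 0.37 -0.19  3.72] q7 -0.32 F [-0.  -0.7  0.6] grip mm 48.0
```

```bash
python3 -m crank '{"dp":[[0,0,0],[0,0,0],[0,0,0],[0,0,0],[0.35,0.05,0.7],[0,0,1.2],[0,0,0.8],[0,0,0]],"delta_rot":[[0,0.004,-0.143],[0,0.004,-0.143],[0,0.004,-0.143],[0,0.004,-0.143],[0,0,0],[0,0,0],[0,0,0],[0,0,0]]}' 4.8 40
python3 go.py .456 .228 -.001 138.5;python3 snap.py w22;python3 meas.py w22 0.41 0.51 0.17 0.27 0.015
```

```text
time: 36.6
position: [0.4539, 0.2275, 0.0576]
tool_rot: [2.867, 1.279, -0.008]
ft_force: [-0.1, -0.2, -0.4]
grip_width: 0.554
t 36.6 now [0.4539 0.2275 0.0576] rot [-0.0003  0.0058 -0.0073] dp if rotated first, cm [0.18 0.13 5.86] dp if not [0.21 0.13 5.86] q7 0.21 F [-0.1 -0.2 -0.4] grip mm 48.2
36.6 [0.4539 0.2275 0.0576] [ 2.8671  1.279  -0.0084] [-0.08 -0.17 -0.42] 0.554 [0.397 0.28  0.229]
c 0.4543 0.2303 size mm 34.6 21.1 long-axis deg from +x -41.8
c 0.4938 0.1886 size mm 52.7 7.6 long-axis deg from +x 48.2
```

View pics/w22.png

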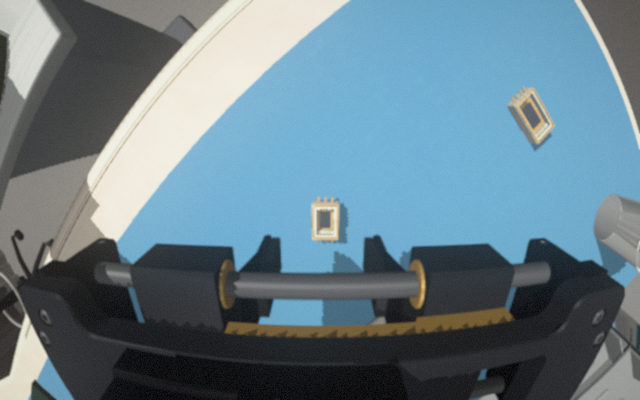

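View pics/w22_o.png

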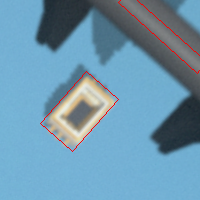

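```bash
python3 -m crank '{"dp":[[0.22,0.03,0.4],[0,0,1],[0,0,1.2],[0,0,1.2],[0,0,1],[0,0,0.6],[0,0,0.2],[0,0,0]],"delta_rot":[[0,0.005,-0.007],[0,0,0],[0,0,0],[0,0,0],[0,0,0],[0,0,0],[0,0,0],[0,0,0]]}' 4.8 40
python3 go.py .4556 .229 -.001 138.5
```

```text
time: 37.45
position: [0.4568, 0.2297, 0.0032]
tool_rot: [2.863, 1.292, 0.004]
ft_force: [-0.2, -0.9, 0.4]
grip_width: 0.552
t 37.45 now [0.4568 0.2297 0.0032] rot [ 0.0013 -0.0019  0.0014] dp if rotated first, cm [-0.13 -0.04  0.42] dp if not [-0.14 -0.04  0.42] q7 0.18 F [-0.2 -0.9  0.4] grip mm 48.1
```

```bash
python3 -m crank '{"dp":[[-0.1,0,0.2],[0,0,0],[0,0,0],[0,0,0],[0,0,0],[0,0,0],[0,0,0],[0,0,0]],"delta_rot":[[0,0,0],[0,0,0],[0,0,0],[0,0,0],[0,0,0],[0,0,0],[0,0,0],[0,0,0]]}' 4.8 40
python3 go.py .4556 .229 -.001 138.5
```

```text
time: 38.25
position: [0.4563, 0.229, 0.0015]
tool_rot: [2.863, 1.292, 0.004]
ft_force: [-0.4, 0.6, -0.3]
grip_width: 0.553
t 38.25 now [0.4563 0.229  0.0015] rot [ 0.0016 -0.0022  0.0012] dp if rotated first, cm [-0.04 -0.05  0.25] dp if not [-0.04 -0.05  0.25] q7 0.18 F [-0.4  0.6 -0.3] grip mm 48.1
```

```bash
python3 -m crank '{"dp":[[0,0,0.2],[0,0,0],[0,0,0],[0,0,0],[0,0,0],[0,0,0],[0,0,0],[0,0,0]],"delta_rot":[[0,0,0],[0,0,0],[0,0,0],[0,0,0],[0,0,0],[0,0,0],[0,0,0],[0,0,0]]}' 1.3 35
python3 go.py .4556 .229 -.001 138.5
```

```text
time: 39.05
position: [0.4563, 0.229, -0.0005]
tool_rot: [2.863, 1.292, 0.004]
ft_force: [0.8, 0.0, -0.3]
grip_width: 0.222
t 39.05 now [ 0.4563  0.229  -0.0005] rot [ 0.0016 -0.0023  0.0012] dp if rotated first, cm [-0.05 -0.05  0.05] dp if not [-0.05 -0.05  0.05] q7 0.17 F [ 0.8  0.  -0.3] grip mm 19.4
```

```bash
python3 -m crank '{"dp":[[0,0,-0.3],[0,0,-1],[0,0,-2],[0,0,-2],[0,0,-1.5],[0,0,-0.7],[0,0,0],[0,0,0]],"delta_rot":[[0,0,0],[0,0,0],[0,0,-0.128],[0,0,-0.128],[0,0,-0.128],[0,0,-0.128],[0,0,-0.128],[0,0,-0.126]]}' 1.3 35
python3 snap.py w23
python3 go.py .6197 .1608 .04 182.4
```

```text
time: 39.85
position: [0.4566, 0.2291, 0.0758]
tool_rot: [2.165, 2.272, 0.006]
ft_force: [-0.0, 0.0, -0.1]
grip_width: 0.221
39.85 [0.4566 0.2291 0.0758] [2.1653 2.2725 0.0058] [-0.    0.04 -0.09] 0.221 [0.378 0.225 0.247]
t 39.9 now [0.4564 0.229  0.0755] rot [ 0.0041 -0.0005  0.0109] dp if rotated first, cm [-7.5  16.03  3.55] dp if not [-7.68 15.93  3.62] q7 0.99 F [0.4 0.1 0. ] grip mm 19.0
```

View pics/w23.png

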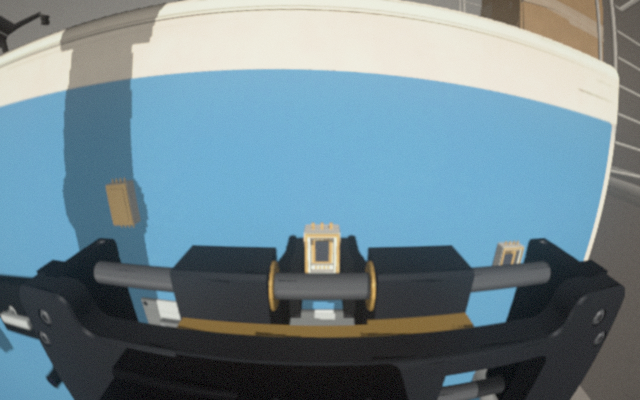

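```bash
python3 -m crank '{"dp":[[-1,2,0],[-1.6,3.4,0],[-1.8,3.8,0],[-1.7,3.6,0],[-1.2,2.4,0.5],[-0.3,0.8,1],[0,0,1.5],[0,0,0.5]],"delta_rot":[[0.004,0,0.011],[0,0,0],[0,0,0],[0,0,0],[0,0,0],[0,0,0],[0,0,0],[0,0,0]]}' 1.3 35
python3 go.py .6197 .1608 .015 182.4; python3 snap.py w24
```

```text
time: 40.7
position: [0.6154, 0.1592, 0.0369]
tool_rot: [-2.181, -2.254, 0.006]
ft_force: [-0.7, -0.1, -0.6]
grip_width: 0.22
t 40.7 now [0.6154 0.1592 0.0369] rot [-0.006  -0.0005 -0.009 ] dp if rotated first, cm [0.14 0.43 2.19] dp if not [0.14 0.44 2.18] q7 1.11 F [-0.7 -0.1 -0.6] grip mm 19.2
40.7 [0.6154 0.1592 0.0369] [-2.1814 -2.2544  0.0063] [-0.71 -0.1  -0.55] 0.22 [0.539 0.156 0.209]
```

View pics/w24.png

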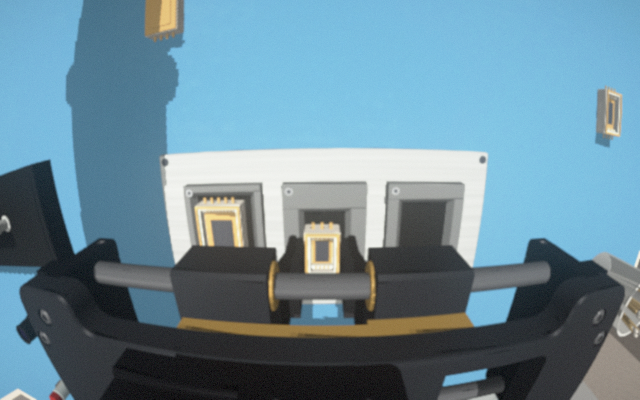

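```bash
python3 -m crank '{"dp":[[0.05,0.15,0],[0,0,0],[0,0,0.5],[0,0,0.6],[0,0,0.5],[0,0,0.3],[0,0,0],[0,0,0]],"delta_rot":[[0,0,0],[0,0,0],[0,0,0],[0,0,0],[0,0,0],[0,0,0],[0,0,0],[0,0,0]]}' 1.3 35
python3 go.py .6197 .1608 .0075 182.4
```

```text
time: 41.55
position: [0.6199, 0.1589, 0.0202]
tool_rot: [-2.185, -2.256, 0.001]
ft_force: [0.5, -0.5, -0.7]
grip_width: 0.221
t 41.55 now [0.6199 0.1589 0.0202] rot [-0.0015 -0.0005 -0.01  ] dp if rotated first, cm [ 0.19 -0.01  1.27] dp if not [ 0.19 -0.01  1.27] q7 1.1 F [ 0.5 -0.5 -0.7] grip mm 19.3
```

```bash
python3 -m crank '{"dp":[[0.2,0,0],[0,0,0.3],[0,0,0.3],[0,0,0.25],[0,0,0.2],[0,0,0.1],[0,0,0],[0,0,0]],"delta_rot":[[0,0,-0.01],[0,0,0],[0,0,0],[0,0,0],[0,0,0],[0,0,0],[0,0,0],[0,0,0]]}' 1.3 35
python3 go.py .6197 .1608 .0075 182.4
```

```text
time: 42.35
position: [0.6199, 0.1609, 0.0089]
tool_rot: [-2.174, -2.267, 0.001]
ft_force: [-0.6, 1.0, -0.8]
grip_width: 0.224
t 42.35 now [0.6199 0.1609 0.0089] rot [-0.0012 -0.0005 -0.    ] dp if rotated first, cm [-0.01 -0.02  0.14] dp if not [-0.01 -0.02  0.14] q7 1.1 F [-0.6  1.  -0.8] grip mm 19.5
```

```bash
python3 -m crank '{"dp":[[0,0,0.04],[0,0,0.04],[0,0,0.04],[0,0,0.03],[0,0,0],[0,0,0],[0,0,0],[0,0,0]],"delta_rot":[[0,0,0],[0,0,0],[0,0,0],[0,0,0],[0,0,0],[0,0,0],[0,0,0],[0,0,0]]}' 1.3 35
```

```text
time: 43.15
position: [0.6199, 0.1609, 0.0076]
tool_rot: [-2.174, -2.267, 0.001]
ft_force: [-0.4, -2.0, 2.8]
grip_width: 0.223
```

Contact where expected (2.8 N). Release, lift, go look at the medium one.

```bash
python3 -m crank '{"dp":[[0,0,0],[0,0,0],[0,0,0],[0,0,-0.3],[0,0,-1],[0,0,-2],[0,0,-2],[0,0,-1]],"delta_rot":[[0,0,0],[0,0,0],[0,0,0],[0,0,0],[0,0,0],[0,0,0],[0,0,0],[0,0,0]]}' 4.0 35
python3 snap.py w25; python3 go.py .502 .405 .08 182
```

```text
time: 43.95
position: [0.6212, 0.1615, 0.0731]
tool_rot: [2.174, 2.267, 0.004]
ft_force: [0.6, -0.5, -0.9]
grip_width: 0.458
43.95 [0.6212 0.1615 0.0731] [2.1739 2.2671 0.0039] [ 0.64 -0.46 -0.95] 0.458 [0.543 0.158 0.244]
t 44.0 now [0.6219 0.1616 0.0742] rot [ 0.0039 -0.0014  0.0071] dp if rotated first, cm [ 24.74 -11.13  -0.58] dp if not [ 24.82 -10.96  -0.59] q7 1.13 F [0.2 0.5 1.4] grip mm 40.0
```

View pics/w25.png

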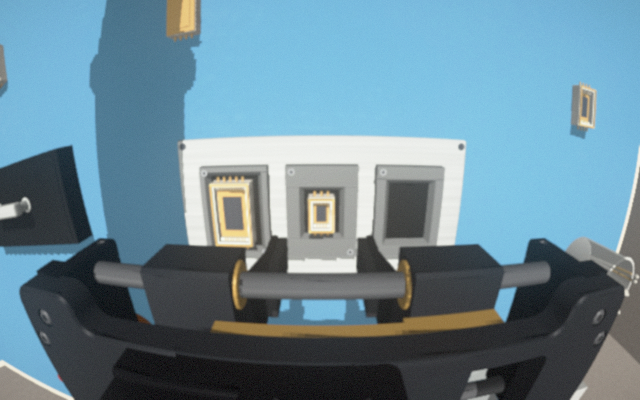

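```bash
python3 -m crank '{"dp":[[2,-0.8,-0.3],[4,-1.8,0],[4.3,-2,0],[4.5,-2.1,0],[4.5,-2,0],[3.5,-1.6,0],[2,-0.8,0],[0,0,0]],"delta_rot":[[0.004,0,0.007],[0,0,0],[0,0,0],[0,0,0],[0,0,0],[0,0,0],[0,0,0],[0,0,0]]}' 5.0 35
python3 snap.py w26;python3 meas.py w26 0.45 0.56 0.34 0.47 0.015;  python3 go.py .502 .405 .08 182
```

```text
time: 44.8
position: [0.4964, 0.4095, 0.0739]
tool_rot: [-2.169, -2.263, 0.005]
ft_force: [-0.8, 0.0, 0.6]
grip_width: 0.571
44.8 [0.4964 0.4095 0.0739] [-2.1691 -2.2627  0.0045] [-0.8   0.01  0.58] 0.571 [0.42  0.405 0.246]
c 0.5017 0.4145 size mm 45.2 26.9 long-axis deg from +x 1.4
t 44.85 now [0.4985 0.4065 0.0736] rot [-0.0062 -0.0008  0.0041] dp if rotated first, cm [-0.17  0.35 -0.64] dp if not [-0.17  0.34 -0.64] q7 0.67 F [ 0.3 -1.2  0.1] grip mm 49.9
```

View pics/w26.png

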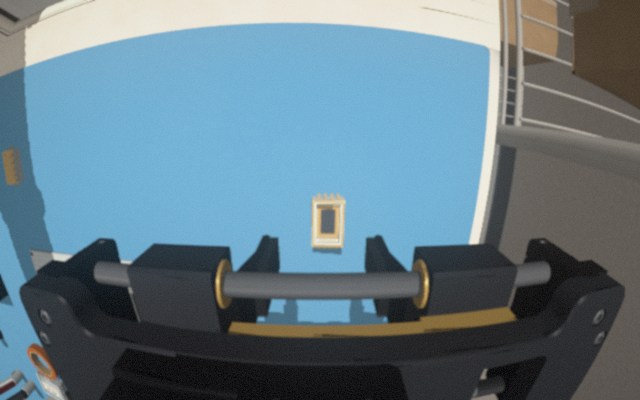

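View pics/w26_o.png

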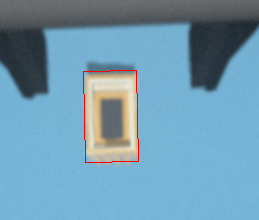

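```bash
python3 go.py .5025 .414 .03 181.4;python3 -m crank '{"dp":[[0.75,0.38,0],[0,0,0.7],[0,0,1],[0,0,1],[0,0,1],[0,0,0.5],[0,0,0],[0,0,0]],"delta_rot":[[-0.002,0,0.014],[0,0,0],[0,0,0],[0,0,0],[0,0,0],[0,0,0],[0,0,0],[0,0,0]]}' 5.0 35
python3 snap.py w27;python3 meas.py w27 0.45 0.56 0.34 0.47 0.015;  python3 go.py .5025 .414 -.001 181.4
```

```text
t 44.85 now [0.4985 0.4065 0.0736] rot [-0.0062 -0.0008  0.0145] dp if rotated first, cm [0.74 0.42 4.36] dp if not [0.73 0.46 4.36] q7 0.67 F [ 0.3 -1.2  0.1] grip mm 49.9
time: 45.65
position: [0.5036, 0.4126, 0.032]
tool_rot: [-2.196, -2.243, 0.003]
ft_force: [-0.2, 1.0, 0.4]
grip_width: 0.575
45.65 [0.5036 0.4126 0.032 ] [-2.196  -2.2428  0.003 ] [-0.23  1.01  0.37] 0.575 [0.427 0.41  0.204]
c 0.5015 0.4148 size mm 45.0 26.5 long-axis deg from +x 0.0
c 0.544 0.4055 size mm 129.2 13.2 long-axis deg from +x -89.0
t 45.7 now [0.5038 0.4128 0.0324] rot [-0.0028 -0.001  -0.0033] dp if rotated first, cm [ 0.13 -0.12  3.34] dp if not [ 0.12 -0.12  3.34] q7 0.63 F [ 0.4  0.9 -0.5] grip mm 49.8
```

View pics/w27.png

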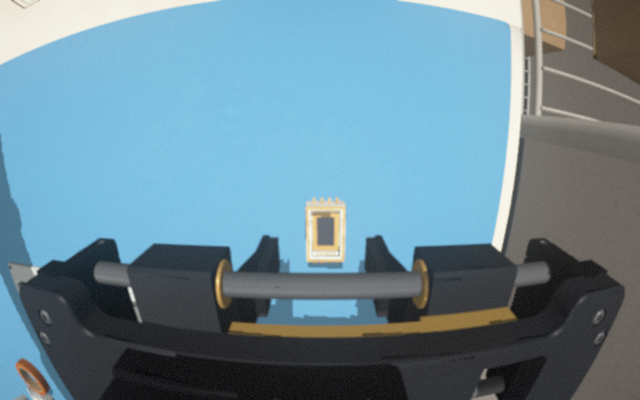

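Package at (326,232) between the jaws (mid 321); consistent. Shift 0.15 cm and descend.

```bash
python3 -m crank '{"dp":[[0.17,-0.1,0],[0,0,0.6],[0,0,0.8],[0,0,0.8],[0,0,0.7],[0,0,0.3],[0,0,0],[0,0,0]],"delta_rot":[[0,0,-0.003],[0,0,0],[0,0,0],[0,0,0],[0,0,0],[0,0,0],[0,0,0],[0,0,0]]}' 5.0 35
python3 go.py .5025 .4146 -.0005 181.4
```

```text
time: 46.5
position: [0.5025, 0.4142, 0.0]
tool_rot: [-2.193, -2.246, 0.003]
ft_force: [0.1, -0.5, 0.5]
grip_width: 0.573
t 46.5 now [0.5025 0.4142 0.    ] rot [-0.0032 -0.0006 -0.0004] dp if rotated first, cm [ 0.04 -0.    0.05] dp if not [ 0.04 -0.    0.05] q7 0.61 F [ 0.1 -0.5  0.5] grip mm 49.8
```

```bash
python3 -m crank '{"dp":[[0,0,0.03],[0,0,0],[0,0,0],[0,0,0],[0,0,0],[0,0,0],[0,0,0],[0,0,0]],"delta_rot":[[0,0,0],[0,0,0],[0,0,0],[0,0,0],[0,0,0],[0,0,0],[0,0,0],[0,0,0]]}' 1.9 40
python3 -m crank '{"dp":[[0,0,0],[0,0,-0.2],[0,0,-0.6],[0,0,-1.5],[0,0,-2],[0,0,-2],[0,0,-1],[0,0,0]],"delta_rot":[[0,0,0],[0,0,0],[0,0,0],[0,0,0],[0,0,0],[0,0,0],[0,0,0],[0,0,0]]}' 1.9 40
python3 snap.py w28; python3 go.py .6168 .2307 .04 182.4
```

```text
time: 47.3
position: [0.5025, 0.4142, -0.0001]
tool_rot: [-2.193, -2.246, 0.003]
ft_force: [-0.3, -0.6, 2.0]
grip_width: 0.29
time: 48.1
position: [0.5038, 0.4151, 0.0753]
tool_rot: [-2.193, -2.247, -0.003]
ft_force: [0.6, -0.1, -0.8]
grip_width: 0.293
48.1 [0.5038 0.4151 0.0753] [-2.1935 -2.2465 -0.0031] [ 0.64 -0.11 -0.77] 0.293 [0.426 0.412 0.247]
t 48.15 now [0.5032 0.4144 0.0737] rot [-0.0017 -0.0013 -0.018 ] dp if rotated first, cm [-18.83  10.58   3.37] dp if not [-18.64  10.93   3.33] q7 0.65 F [ 0.6  0.1 -0.9] grip mm 25.1
```

View pics/w28.png

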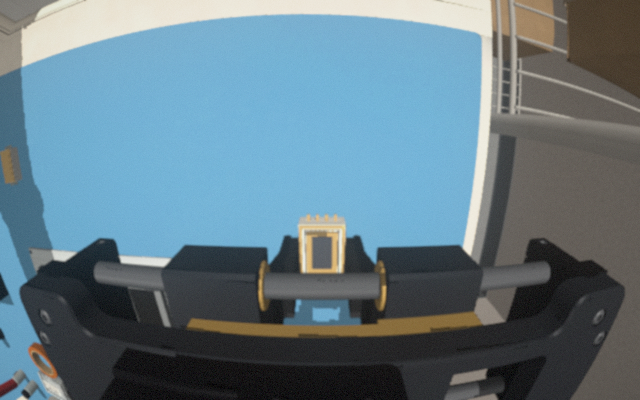

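Medium held. Move to its nest (.6168,.2307).

```bash
python3 -m crank '{"dp":[[-2,1.1,0],[-4,2.2,0],[-4.3,2.4,0],[-4.2,2.4,0],[-3,1.7,0],[-1.3,0.8,0.5],[0,0,1.5],[0,0,1]],"delta_rot":[[0,0,-0.018],[0,0,0],[0,0,0],[0,0,0],[0,0,0],[0,0,0],[0,0,0],[0,0,0]]}' 1.9 40
python3 -m crank '{"dp":[[0,0,0.2],[0,0,0],[0,0,0],[0,0,0],[0,0,0],[0,0,0],[0,0,0],[0,0,0]],"delta_rot":[[0,0,0],[0,0,0],[0,0,0],[0,0,0],[0,0,0],[0,0,0],[0,0,0],[0,0,0]]}' 1.9 40
python3 go.py .6168 .2307 .0079 182.4; python3 snap.py w29
```

```text
time: 48.95
position: [0.6137, 0.2323, 0.0398]
tool_rot: [-2.168, -2.265, 0.006]
ft_force: [-0.8, 0.7, -0.3]
grip_width: 0.294
time: 49.75
position: [0.6161, 0.2304, 0.0404]
tool_rot: [-2.173, -2.266, 0.003]
ft_force: [-0.3, 0.8, -0.4]
grip_width: 0.292
t 49.75 now [0.6161 0.2304 0.0404] rot [-0.0031 -0.0005 -0.0001] dp if rotated first, cm [0.03 0.07 3.25] dp if not [0.02 0.08 3.25] q7 1.0 F [-0.3  0.8 -0.4] grip mm 25.4
49.75 [0.6161 0.2304 0.0404] [-2.1729 -2.2656  0.0029] [-0.28  0.77 -0.41] 0.292 [0.539 0.227 0.212]
```

View pics/w29.png

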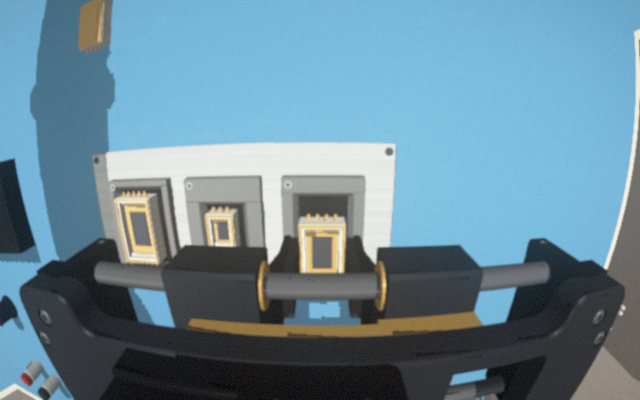

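```bash
python3 -m crank '{"dp":[[0.03,0.07,0.3],[0,0,0.6],[0,0,0.7],[0,0,0.6],[0,0,0.4],[0,0,0.3],[0,0,0.2],[0,0,0]],"delta_rot":[[0.003,0,0],[0,0,0],[0,0,0],[0,0,0],[0,0,0],[0,0,0],[0,0,0],[0,0,0]]}' 1.9 40
python3 go.py .6168 .2307 .0079 182.4
```

```text
time: 50.6
position: [0.6164, 0.2307, 0.009]
tool_rot: [-2.171, -2.264, 0.007]
ft_force: [-0.3, -1.4, -0.3]
grip_width: 0.287
t 50.6 now [0.6164 0.2307 0.009 ] rot [-0.0066 -0.0004  0.    ] dp if rotated first, cm [-0.01  0.04  0.11] dp if not [-0.01  0.04  0.11] q7 0.99 F [-0.3 -1.4 -0.3] grip mm 25.0
```

```bash
python3 -m crank '{"dp":[[0,0,0.03],[0,0,0.03],[0,0,0.03],[0,0,0.03],[0,0,0],[0,0,0],[0,0,0],[0,0,0]],"delta_rot":[[-0.006,0,0],[0,0,0],[0,0,0],[0,0,0],[0,0,0],[0,0,0],[0,0,0],[0,0,0]]}' 1.9 40
```

```text
time: 51.4
position: [0.6166, 0.2308, 0.0081]
tool_rot: [-2.174, -2.267, -0.0]
ft_force: [-0.2, -0.2, 0.5]
grip_width: 0.286
```

```bash
python3 -m crank '{"dp":[[0,0,0.03],[0,0,0.02],[0,0,0],[0,0,0],[0,0,0],[0,0,0],[0,0,0],[0,0,0]],"delta_rot":[[0,0,0],[0,0,0],[0,0,0],[0,0,0],[0,0,0],[0,0,0],[0,0,0],[0,0,0]]}' 1.9 40
```

```text
time: 52.2
position: [0.6166, 0.2309, 0.0079]
tool_rot: [-2.174, -2.267, -0.0]
ft_force: [-2.1, -1.5, 5.0]
grip_width: 0.289
```

```bash
python3 -m crank '{"dp":[[0,0,0],[0,0,0],[0,0,0],[0,0,-0.3],[0,0,-1],[0,0,-2.5],[0,0,-3],[0,0,-2]],"delta_rot":[[0,0,0],[0,0,0],[0,0,0],[0,0,0],[0,0,0],[0,0,0],[0,0,0],[0,0,0]]}' 4.6 40
python3 snap.py w30; python3 go.py .6197 -.185 .13 96
```

```text
time: 53.0
position: [0.6175, 0.2314, 0.0986]
tool_rot: [2.174, 2.267, 0.005]
ft_force: [-0.4, 1.5, 0.6]
grip_width: 0.529
53.0 [0.6175 0.2314 0.0986] [2.1736 2.2672 0.0047] [-0.4   1.46  0.62] 0.529 [0.54  0.228 0.27 ]
t 53.05 now [0.6193 0.2323 0.1021] rot [ 0.0038 -0.0079  1.5081] dp if rotated first, cm [-4.32 41.51 -2.79] dp if not [-41.69  -1.69  -2.92] q7 1.02 F [1.5 1.1 2.7] grip mm 45.9
```

View pics/w30.png

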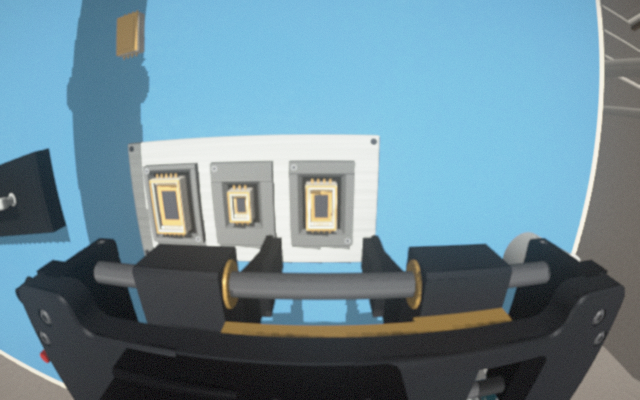

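```bash
python3 -m crank '{"dp":[[-3,-0.1,-1],[-4.8,-0.2,-1],[-4.8,-0.2,-1],[-4.8,-0.2,0],[-4.8,-0.2,0],[-4.8,-0.2,0],[-4.8,-0.2,0],[-4.8,-0.2,0]],"delta_rot":[[0,0,0],[0,0,0],[0,0,0],[0,0,0],[0,0,0],[0,0,0],[0,0,0],[0,0,0]]}' 4.6 40
python3 -m crank '{"dp":[[-4,-0.1,0],[-1,0,0],[0,0,0],[0,0,0],[0,0,0],[0,0,0],[0,0,0],[0,0,0]],"delta_rot":[[0,0,0.13],[0,0,0.14],[0,0,0.14],[0,0,0.14],[0,0,0.14],[0,0,0.14],[0,0,0.14],[0,0,0.14]]}' 4.6 40
python3 -m crank '{"dp":[[0,0,0],[0,0,0],[0,0,0],[0,0,0],[0,0,0],[0,0,0],[0,0,0],[0,0,0]],"delta_rot":[[0,0,0.14],[0,0,0.14],[0,0,0.12],[0,0,0],[0,0,0],[0,0,0],[0,0,0],[0,0,0]]}' 4.6 40
python3 snap.py w31; python3 go.py .6197 -.185 .13 96
```

```text
time: 53.85
position: [0.6168, -0.1374, 0.126]
tool_rot: [2.174, 2.268, 0.001]
ft_force: [0.6, 0.0, -0.1]
grip_width: 0.527
time: 54.65
position: [0.6168, -0.1853, 0.1256]
tool_rot: [-3.045, -0.773, -0.0]
ft_force: [0.9, 0.2, -0.3]
grip_width: 0.529
time: 55.45
position: [0.6167, -0.1856, 0.1253]
tool_rot: [-3.137, -0.162, 0.0]
ft_force: [0.2, -0.0, -0.2]
grip_width: 0.527
55.45 [ 0.6167 -0.1856  0.1253] [-3.1368e+00 -1.6220e-01  4.0000e-04] [ 0.24 -0.01 -0.19] 0.527 [ 0.609 -0.109  0.297]
t 55.5 now [ 0.6167 -0.1856  0.1253] rot [-0.0006  0.0003 -0.0015] dp if rotated first, cm [ 0.3  -0.03 -0.47] dp if not [ 0.3  -0.03 -0.47] q7 0.29 F [-0.7 -0.4 -0.2] grip mm 45.8
```

View pics/w31.png

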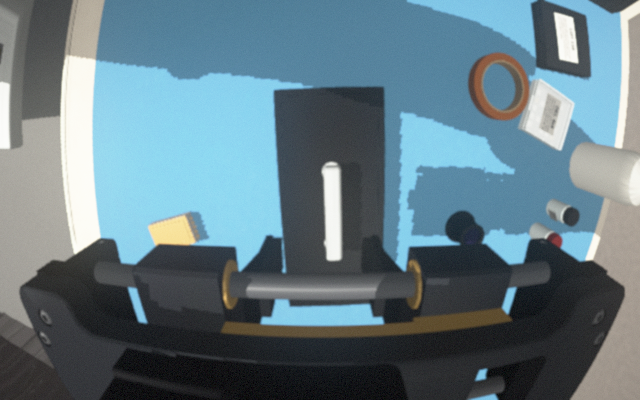

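```bash
python3 - <<'E'
from h import *;import pickle
i=pickle.load(open("pics/w31.pkl","rb"));im=cv2.imread("pics/w31.png")
s=3000;x0,x1,y0,y1=.55,.69,-.26,-.10
o=rectify(im,i,x0,x1,y0,y1,.052,s,True)
g=cv2.cvtColor(o,cv2.COLOR_BGR2GRAY);h=cv2.cvtColor(o,cv2.COLOR_BGR2HSV)
m=((g>140)&(h[...,1]<60)).astype(np.uint8)*255
m=cv2.morphologyEx(m,cv2.MORPH_OPEN,np.ones((9,9)))
for c in cv2.findContours(m,0,1)[0]:
    if cv2.contourArea(c)<1500:continue
    (u,v),wh,a=cv2.minAreaRect(c);b=cv2.boxPoints(((u,v),wh,a));e=max(b[1]-b[0],b[2]-b[1],key=np.linalg.norm)
    print(round(x1-v/s,4),round(y1-u/s,4),np.array(wh)/s*1e3,np.degrees(np.arctan2(-e[0],-e[1]))%180);cv2.drawContours(o,[b.astype(int)],-1,(0,0,255),1)
cv2.imwrite("pics/w31o.png",o)
# cover top outline corners at z=.027 (far edge)
print(onplane(i,[[275,90],[384,88]],.027,True).round(4))
E
```

```text
0.6256 -0.1883 [15.2673289  87.58295695] 97.73737
[[ 0.5663 -0.0908  0.027 ]
 [ 0.6596 -0.0787  0.027 ]]
```

View pics/w31o.png

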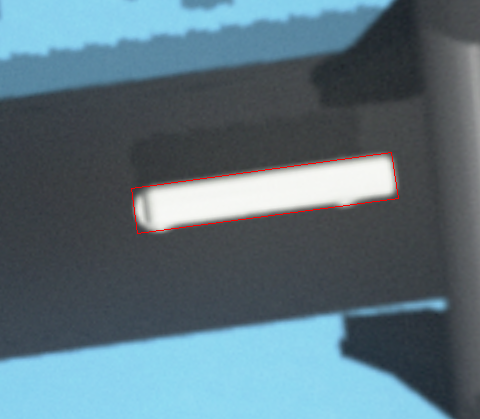

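```bash
python3 go.py .6262 -.190 .0275 97.5; python3 -m crank '{"dp":[[0.85,0.5,0],[0,0,1],[0,0,2],[0,0,2],[0,0,1.5],[0,0,0.8],[0,0,0],[0,0,0]],"delta_rot":[[0,0,-0.027],[0,0,0],[0,0,0],[0,0,0],[0,0,0],[0,0,0],[0,0,0],[0,0,0]]}' 4.0 50
python3 go.py .6262 -.190 .0275 97.5;python3 snap.py w32
```

```text
t 55.5 now [ 0.6167 -0.1856  0.1253] rot [-0.0006  0.0003 -0.0277] dp if rotated first, cm [0.88 0.56 9.78] dp if not [0.9  0.54 9.78] q7 0.29 F [-0.7 -0.4 -0.2] grip mm 45.8
time: 56.3
position: [0.6262, -0.1897, 0.0528]
tool_rot: [-3.135, -0.204, -0.001]
ft_force: [0.1, 0.8, 0.5]
grip_width: 0.462
t 56.3 now [ 0.6262 -0.1897  0.0528] rot [-0.0002 -0.0006 -0.0011] dp if rotated first, cm [-0.    0.03  2.53] dp if not [-0.01  0.03  2.53] q7 0.31 F [0.1 0.8 0.5] grip mm 40.2
56.3 [ 0.6262 -0.1897  0.0528] [-3.1347e+00 -2.0370e-01 -9.0000e-04] [0.15 0.82 0.47] 0.462 [ 0.616 -0.113  0.224]
```

View pics/w32.png

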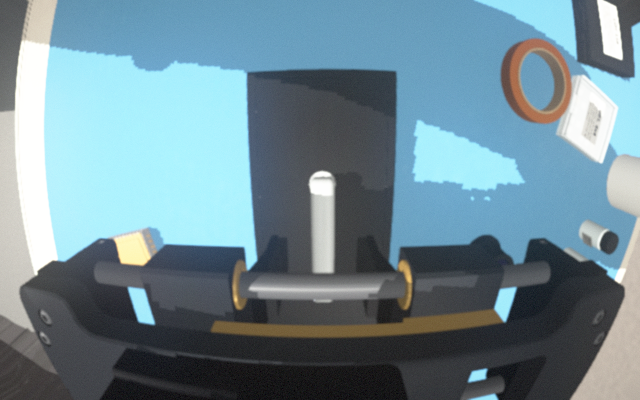

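```bash
python3 -m crank '{"dp":[[0,0,0.4],[0,0,0.7],[0,0,0.7],[0,0,0.5],[0,0,0.2],[0,0,0],[0,0,0],[0,0,0]],"delta_rot":[[0,0,0],[0,0,0],[0,0,0],[0,0,0],[0,0,0],[0,0,0],[0,0,0],[0,0,0]]}' 4.0 50
python3 -m crank '{"dp":[[0,0,0],[0,0,0],[0,0,0],[0,0,0],[0,0,0],[0,0,0],[0,0,0],[0,0,0]],"delta_rot":[[0,0,0],[0,0,0],[0,0,0],[0,0,0],[0,0,0],[0,0,0],[0,0,0],[0,0,0]]}' 0.6 55
```

```text
time: 57.15
position: [0.626, -0.1897, 0.0277]
tool_rot: [-3.135, -0.204, -0.001]
ft_force: [0.4, 0.5, 0.7]
grip_width: 0.46
time: 57.95
position: [0.6258, -0.1896, 0.0274]
tool_rot: [-3.135, -0.204, -0.0]
ft_force: [0.7, -0.2, 0.4]
grip_width: 0.154
```

```bash
python3 -m crank '{"dp":[[0,0,-0.2],[0,0,-0.5],[0,0,-1],[0,0,-1.5],[0,0,-1.5],[0,0,-1.5],[0,0,-0.8],[0,0,0]],"delta_rot":[[0,0,0],[0,0,0],[0,0,0],[0,0,0],[0,0,0],[0,0,0],[0,0,0],[0,0,0]]}' 0.6 55
python3 snap.py w33;python3 snap.py scene5 scene; python3 go.py .6197 .1608 .0975 92.4
```

```text
time: 58.75
position: [0.627, -0.1899, 0.0997]
tool_rot: [3.134, 0.204, 0.005]
ft_force: [0.1, 0.9, -1.1]
grip_width: 0.148
58.75 [ 0.627  -0.1899  0.0997] [3.1341 0.2035 0.0051] [ 0.08  0.85 -1.11] 0.148 [ 0.616 -0.113  0.271]
58.8 [ 0.6262 -0.1898  0.0983] [3.1348e+00 2.0360e-01 1.9000e-03] [ 0.87  0.05 -2.24] 0.151 [-0.237  0.49   0.981]
t 58.85 now [ 0.6255 -0.1896  0.0973] rot [-0.0005  0.0004  0.0879] dp if rotated first, cm [ 8.800e-01 -3.503e+01 -2.000e-02] dp if not [  3.95 -34.82  -0.  ] q7 0.32 F [ 0.5 -0.1 -1.5] grip mm 13.4
```

View pics/w33.png

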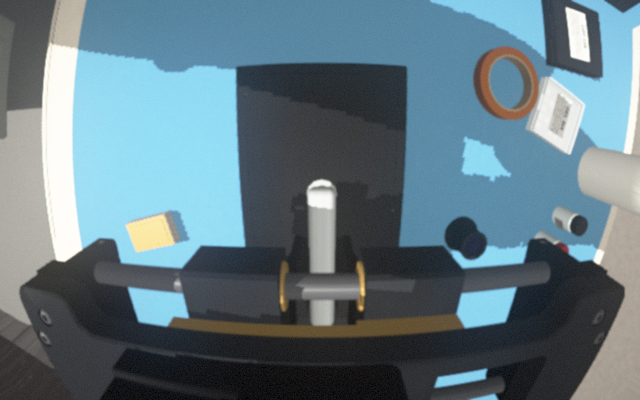

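View pics/scene5.png

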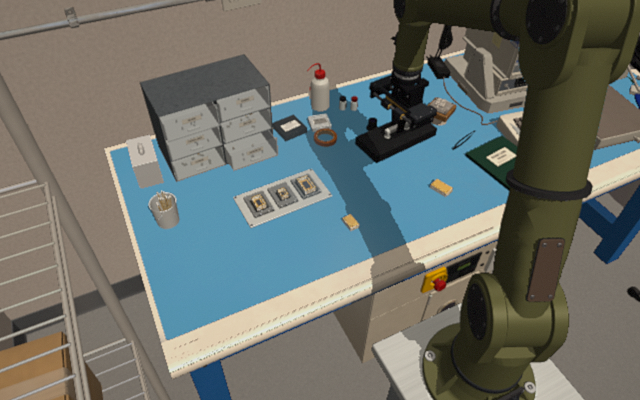

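```bash
python3 - <<'E'
from h import *;import pickle
for n,p,z in(("w33",[[238,67],[406,66]],.0992),("w32",[[248,72],[396,71]],.027)):
    i=pickle.load(open(f"pics/{n}.pkl","rb"));q=onplane(i,p,z,True);d=q[1]-q[0];L=np.linalg.norm(d);u=d/L
    print(n,L,np.degrees(np.arctan2(u[1],u[0])),(q.mean(0)-.108*np.array([-u[1],u[0],0])).round(4))
E
```

```text
w33 0.09346356766750166 7.863330146066314 [ 0.6281 -0.1919  0.0992]
w32 0.0940079947376512 7.888637445324315 [ 0.6273 -0.1912  0.027 ]
```

```bash
python3 -m crank '{"dp":[[0,0,0],[0,-2,0],[0.1,-3.5,0],[0.2,-4,0],[0.2,-4,0],[0.2,-4,0],[0.1,-4,0],[0.1,-4,0]],"delta_rot":[[0,0,0.03],[0,0,0.03],[0,0,0.028],[0,0,0],[0,0,0],[0,0,0],[0,0,0],[0,0,0]]}' 0.6 55
python3 -m crank '{"dp":[[0,-4,0],[0,-3,0],[0,-1.5,0],[0,0,0],[0,0,0],[0,0,0],[0,0,0],[0,0,0]],"delta_rot":[[0,0,0],[0,0,0],[0,0,0],[0,0,0],[0,0,0],[0,0,0],[0,0,0],[0,0,0]]}' 0.6 55
python3 go.py .6192 .162 .0335 92.4; python3 snap.py w34
```

```text
time: 59.65
position: [0.6212, 0.0669, 0.0966]
tool_rot: [-3.141, -0.063, 0.003]
ft_force: [0.1, 0.0, -1.1]
grip_width: 0.158
time: 60.45
position: [0.6187, 0.1487, 0.0975]
tool_rot: [3.141, 0.062, -0.0]
ft_force: [-0.3, -0.7, -0.9]
grip_width: 0.154
t 60.45 now [0.6187 0.1487 0.0975] rot [ 0.0001  0.0002 -0.0025] dp if rotated first, cm [ 0.11 -1.33  6.4 ] dp if not [ 0.1  -1.33  6.4 ] q7 -0.34 F [-0.3 -0.7 -0.9] grip mm 13.4
60.45 [0.6187 0.1487 0.0975] [ 3.1409e+00  6.1900e-02 -4.0000e-04] [-0.25 -0.74 -0.9 ] 0.154 [0.616 0.226 0.269]
```

View pics/w34.png

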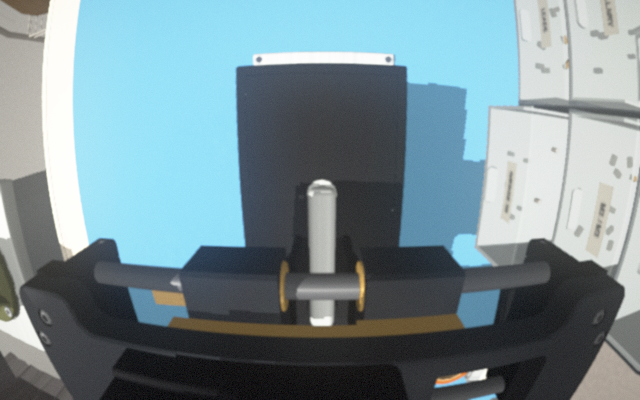

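```bash
python3 - <<'E'
from h import *;import pickle
i=pickle.load(open("pics/w34.pkl","rb"))
for z in(0,.05,.1):print(z,onplane(i,[[478,240],[490,107],[404,60]],z,True).round(3).tolist())
for z in(.0,.1,.15):
 i=pickle.load(open("pics/w26.pkl","rb"))
i=pickle.load(open("pics/w1.pkl","rb"))
E
```

```text
0 [[0.782, 0.114, 0.0], [0.774, 0.248, 0.0], [0.685, 0.279, 0.0]]
0.05 [[0.751, 0.134, 0.05], [0.744, 0.244, 0.05], [0.672, 0.269, 0.05]]
0.1 [[0.72, 0.155, 0.1], [0.715, 0.24, 0.1], [0.659, 0.259, 0.1]]
```

```bash
python3 - <<'E'
from h import *;import pickle
from bench import ctrl
t=ctrl.camera_info("top");s=ctrl.camera_info("scene");w=pickle.load(open("pics/w34.pkl","rb"))
for z in(0,.05,.1,.2):print(z,onplane(t,[[307,131],[255,121]],z).round(3).tolist(),onplane(s,[[278,152],[233,169],[220,139]],z).round(3).tolist())
im=cv2.imread("pics/scene5.png")[40:220,130:300];cv2.imwrite("pics/s5c.png",cv2.resize(im,None,fx=3.3,fy=3.3,interpolation=cv2.INTER_CUBIC))
E
```

```text
0 [[0.781, 0.107, 0.0], [0.808, 0.273, 0.0]] [[0.791, 0.101, 0.0], [0.779, 0.245, 0.0], [0.92, 0.237, 0.0]]
0.05 [[0.761, 0.105, 0.05], [0.787, 0.265, 0.05]] [[0.739, 0.121, 0.05], [0.727, 0.258, 0.05], [0.861, 0.25, 0.05]]
0.1 [[0.741, 0.103, 0.1], [0.766, 0.257, 0.1]] [[0.686, 0.141, 0.1], [0.676, 0.27, 0.1], [0.802, 0.263, 0.1]]
0.2 [[0.701, 0.1, 0.2], [0.724, 0.24, 0.2]] [[0.582, 0.181, 0.2], [0.572, 0.295, 0.2], [0.684, 0.289, 0.2]]
```

View pics/s5c.png

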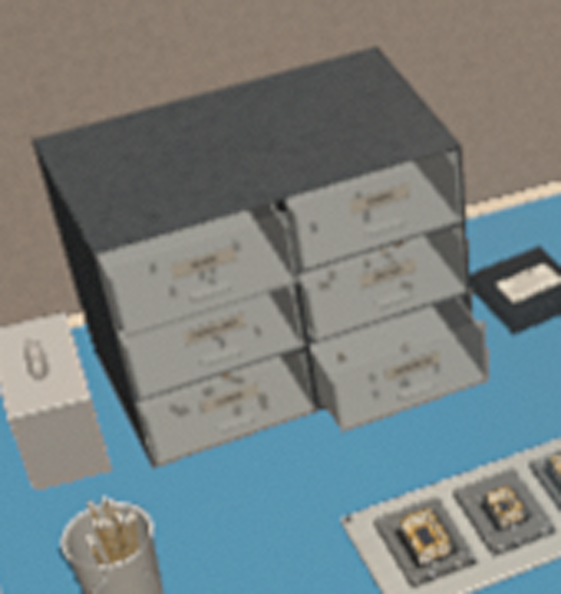

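```bash
python3 -m crank '{"dp":[[0.05,-0.7,0],[0.05,-0.6,0],[0,0,0.5],[0,0,1],[0,0,1],[0,0,0.5],[0,0,0],[0,0,0]],"delta_rot":[[0,0,0],[0,0,0],[0,0,0],[0,0,0],[0,0,0],[0,0,0],[0,0,0],[0,0,0]]}' 0.6 55
python3 go.py .6192 .162 .0335 92.4; python3 snap.py w35;python3 snap.py scene6 scene; python3 -c "
from h import *
a=cv2.imread('pics/scene6.png')[130:250,200:380];cv2.imwrite('pics/scene6c.png',cv2.resize(a,None,fx=4.4,fy=4.4,interpolation=cv2.INTER_CUBIC))"
```

```text
time: 61.3
position: [0.6188, 0.1633, 0.0673]
tool_rot: [-3.14, -0.065, 0.001]
ft_force: [0.5, -0.4, -1.8]
grip_width: 0.152
t 61.3 now [0.6188 0.1633 0.0673] rot [-0.0004  0.0006 -0.0003] dp if rotated first, cm [0.04 0.13 3.38] dp if not [0.04 0.13 3.38] q7 -0.37 F [ 0.5 -0.4 -1.8] grip mm 13.3
61.3 [0.6188 0.1633 0.0673] [-3.1405e+00 -6.5200e-02  1.0000e-03] [ 0.53 -0.41 -1.79] 0.152 [0.616 0.24  0.239]
61.35 [0.6191 0.1634 0.0677] [-3.1403e+00 -6.5300e-02 -2.0000e-04] [-0.68  0.91 -0.79] 0.156 [-0.237  0.49   0.981]
```

View pics/w35.png

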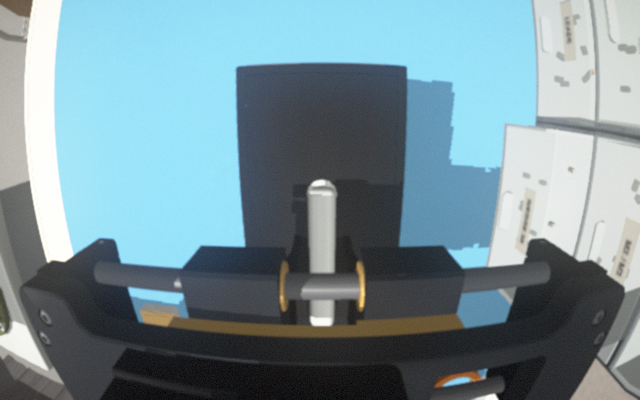

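View pics/scene6c.png

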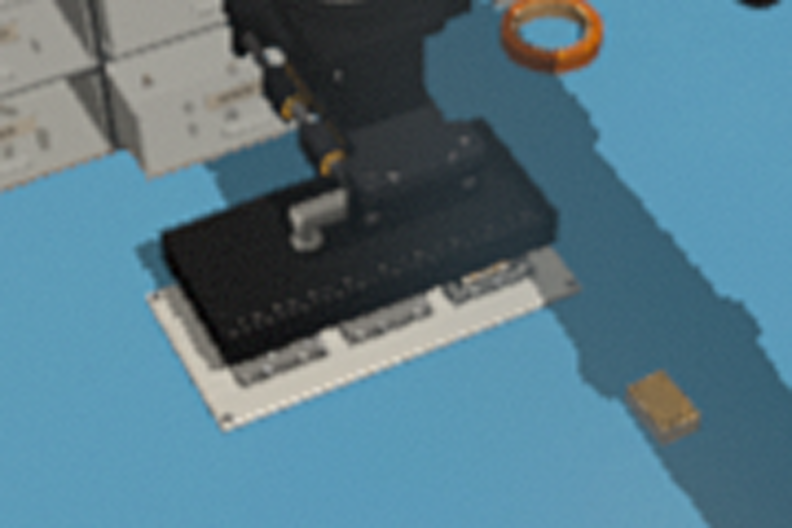

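```bash
python3 -m crank '{"dp":[[0.02,0.12,0.3],[0,0,0.5],[0,0,0.6],[0,0,0.6],[0,0,0.5],[0,0,0.3],[0,0,0.1],[0,0,0]],"delta_rot":[[0,0,0],[0,0,0],[0,0,0],[0,0,0],[0,0,0],[0,0,0],[0,0,0],[0,0,0]]}' 0.6 55
python3 go.py .6192 .162 .0334 92.4; python3 snap.py w36
```

```text
time: 62.2
position: [0.619, 0.1622, 0.0384]
tool_rot: [-3.14, -0.066, 0.001]
ft_force: [-0.1, 0.3, -1.1]
grip_width: 0.153
t 62.2 now [0.619  0.1622 0.0384] rot [-0.0005  0.0004 -0.0002] dp if rotated first, cm [0.02 0.03 0.5 ] dp if not [0.02 0.03 0.5 ] q7 -0.38 F [-0.1  0.3 -1.1] grip mm 13.3
62.2 [0.619  0.1622 0.0384] [-3.1404e+00 -6.5500e-02  7.0000e-04] [-0.09  0.31 -1.12] 0.153 [0.616 0.239 0.21 ]
```

View pics/w36.png

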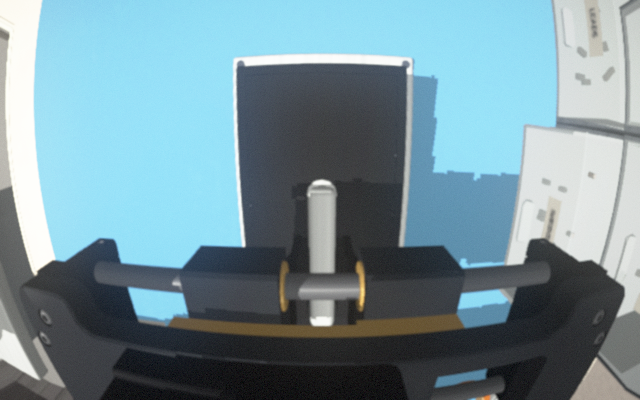

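Cover is centred over the plate with an even rim (plate edges at 235 and 412, cover 239–408). Lower the last 5 mm.

```bash
python3 -m crank '{"dp":[[0,0,0.1],[0,0,0.1],[0,0,0.1],[0,0,0.05],[0,0,0.05],[0,0,0],[0,0,0],[0,0,0]],"delta_rot":[[0,0,0],[0,0,0],[0,0,0],[0,0,0],[0,0,0],[0,0,0],[0,0,0],[0,0,0]]}' 0.6 55
python3 -m crank '{"dp":[[0,0,0.04],[0,0,0.03],[0,0,0.03],[0,0,0],[0,0,0],[0,0,0],[0,0,0],[0,0,0]],"delta_rot":[[0,0,0],[0,0,0],[0,0,0],[0,0,0],[0,0,0],[0,0,0],[0,0,0],[0,0,0]]}' 0.6 55
```

```text
time: 63.05
position: [0.6191, 0.1622, 0.0346]
tool_rot: [-3.14, -0.066, 0.0]
ft_force: [-0.6, 0.8, -1.7]
grip_width: 0.158
time: 63.85
position: [0.619, 0.1623, 0.0335]
tool_rot: [-3.14, -0.066, 0.0]
ft_force: [-0.7, -0.2, -2.1]
grip_width: 0.152
```

```bash
python3 -m crank '{"dp":[[0,0,0.04],[0,0,0.03],[0,0,0],[0,0,0],[0,0,0],[0,0,0],[0,0,0],[0,0,0]],"delta_rot":[[0,0,0],[0,0,0],[0,0,0],[0,0,0],[0,0,0],[0,0,0],[0,0,0],[0,0,0]]}' 0.6 55
```

```text
time: 64.65
position: [0.6191, 0.1623, 0.0334]
tool_rot: [-3.141, -0.065, 0.0]
ft_force: [-2.5, -1.6, 5.8]
grip_width: 0.158
```

```bash
python3 -m crank '{"dp":[[0,0,0],[0,0,0],[0,0,0],[0,0,0],[0,0,0],[0,0,0],[0,0,-0.5],[0,0,-1]],"delta_rot":[[0,0,0],[0,0,0],[0,0,0],[0,0,0],[0,0,0],[0,0,0],[0,0,0],[0,0,0]]}' 4.0 55
python3 -m crank '{"dp":[[0,0,-2],[0,0,-3],[0,0,-4],[0,2,-3],[0,4,0],[0,4,0],[0,3,0],[0,0,0]],"delta_rot":[[0,0,0],[0,0,0],[0,0,0],[0,0,0],[0,0,0],[0,0,0],[0,0,0],[0,0,0]]}' 4.0 55
python3 snap.py w37;python3 snap.py scene7 scene; python3 snap.py top7 top; python3 -c "
from h import *
a=cv2.imread('pics/scene7.png')[120:280,200:460];cv2.imwrite('pics/scene7c.png',cv2.resize(a,None,fx=3,fy=3,interpolation=cv2.INTER_CUBIC))"
```

```text
time: 65.45
position: [0.6184, 0.162, 0.0476]
tool_rot: [-3.141, -0.066, 0.003]
ft_force: [1.6, -0.1, 0.1]
grip_width: 0.46
time: 66.25
position: [0.6252, 0.0248, 0.1688]
tool_rot: [3.138, 0.051, 0.002]
ft_force: [-0.2, -0.4, -0.0]
grip_width: 0.46
66.25 [0.6252 0.0248 0.1688] [3.1377e+00 5.1500e-02 1.6000e-03] [-0.22 -0.43 -0.03] 0.46 [0.622 0.102 0.34 ]
66.3 [0.6249 0.0288 0.1688] [3.1404e+00 5.7100e-02 1.4000e-03] [-0.21  1.19 -0.35] 0.459 [-0.237  0.49   0.981]
66.35 [0.6248 0.0317 0.1687] [-3.14e+00 -6.26e-02 -1.40e-03] [0.06 0.33 1.17] 0.459 [0.253 0.057 1.319]
```

View pics/w37.png

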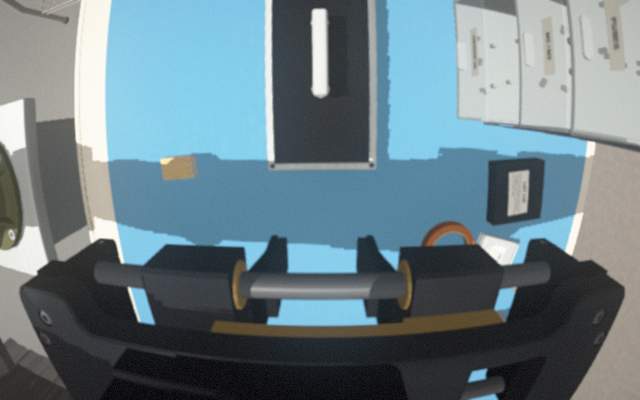

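View pics/scene7c.png

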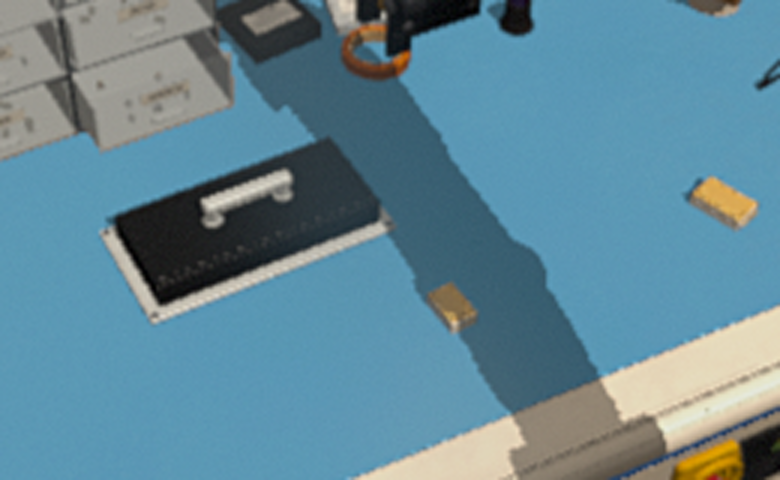

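```bash
python3 - <<'E'
from h import *;import pickle
i=pickle.load(open("pics/w37.pkl","rb"))
q=onplane(i,[[320,10],[320,96]],.058,True);print("bar ends",q.round(4),q.mean(0).round(4))
E
python3 -m crank '{"dp":[[0,0,0],[0,0,0],[0,0,0],[0,0,0],[0,0,0],[0,0,0],[0,0,0],[0,0,0]],"delta_rot":[[0,0,0],[0,0,0],[0,0,0],[0,0,0],[0,0,0],[0,0,0],[0,0,0],[0,0,0]]}'
python3 -c "
from bench import ctrl
print(ctrl.close_job())"
```

```text
bar ends [[0.6178 0.2003 0.058 ]
 [0.6206 0.1184 0.058 ]] [0.6192 0.1594 0.058 ]
time: 67.2
position: [0.6245, 0.0322, 0.1677]
tool_rot: [-3.14, -0.065, 0.0]
ft_force: [-1.2, -0.3, 0.6]
grip_width: 0.462
the job is handed in; nothing more can be done
None
```

I put the three open packages into their own nests, lowered the dust cover onto the carrier plate, and handed the job in at about 67 s. `close_job` reports no verdict.

**Last checks:**
- **Packages:** Each one met its pocket floor at the expected height, at about 3 to 5 N, before I let go. The wrist picture then showed all three lying in their pockets.
- **Cover:** It met the plate at the expected height. Its handle centre measured (0.619, 0.159), against (0.620, 0.161) for the carrier, and the pictures show it flat with the plate rim visible round it.
- **Sealed packages:** They look unmoved in the last pictures. I did not re-measure them.

**What disagreed or went wrong:**
- **Fingertip height:** The fingertips touched the bench at a reported TCP height of about -8.5 mm, about 27 mm off the stated 19 mm nose length. My first two grasps of the large package closed above it. I found the real height by stepping down until contact and used that from then on.
- **Joint 7:** It came to -2.68 while I was turning for the small package, with its limit at -2.69. I took the half-turned grasp instead.

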